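# Load and crank the soap mill

### The arm

A 6-joint arm with a two-finger parallel gripper is mounted at the origin on the work surface. World frame = base frame: x ahead of the robot, y to its left, z up, the work surface at z = 0. Lengths are in m, angles in rad, forces in N, time in s.
With the tool pointing down it reaches from about 0.275 to 0.75 m from the base axis. Payload 10.2 kg.
Tool frame: the origin (TCP) lies midway between the tips of the shut fingers; the grasp point (between the pads) lies 19 mm behind it; y points along the fingers, x is the direction in which the jaws open and shut, and the axes are right-handed (so a half turn about y gives the same grasp; the last joint's range is limited). The gripper opens to 85 mm and grips with 20 to 120 N. Pads are 22 mm wide; open, the fingers measure 114 mm over their backs; the gripper's body (76 mm by 85 mm) begins 54 mm behind the grasp point. The pads swing forward as they close: fully open they stand 13 mm farther back than shut.
Start: joints at [-1.395, 0.313, 1.498, -0, 1.331, -0.223], TCP at [0.204, -0.484, 0.231] pointing down, gripper open.
Joint ranges: [-2.94, 2.94], [-0.97, 2.17], [0.19, 2.56], [-1.23, 4.37], [0.02, 3.11], [-2.88, 2.88]. Speed limits (rad/s): [2.39, 2.39, 3.01, 3.14, 3.14, 3.14].

### API

Orientations are given as a rotation vector (axis times angle).
In Python, from rig import r gives the robot as it stands. The module is installed in compiled form; this text tells all that it offers.
- The arm moves only by the shell command python3 -m handwheel 'ROWS' [OPENING] [FORCE]. ROWS is JSON, a list of rows, each an object of numbers: "x", "y", "z": the shift along the tool's x, y, z in mm; "twist": the turn about the tool's y in rad. A call has 1 to 12 rows; each row is the pose to reach, as a shift and turn from the pose commanded when the call began, along the tool's axes at that moment; what a row does not reach only later rows make up. A row lasts 1/12 s, in which the tool goes at most 41.7 mm and 7.16 degrees, less where a joint would pass 70% of its speed; a pose out of reach is approached as far as the arm can. A call with a gripper value outside its range is refused whole. OPENING is the closure, from 0 (fully open) to 1 (shut), set as the call begins (- or left out, the last holds). The fingers move at their own pace and stop on an object; FORCE is the grip in N (left out, the last holds). Time passes only in rows, so rows that repeat a pose let the fingers close. It gives the time, the measured TCP pose, the force and the opening at its end, in the units of the state.
- r.get_state(): the state, without advancing time (a new reading comes with each control period).
- r.get_image(name): name is "side" or "top"; returns the picture (400x640x3 uint8, red, green, blue); there is no depth.
- r.camera_model(name): a dict with "intrinsics" (3x3 intrinsics, pixels), "k1" (the pictures are not rectified: a ray, as slopes to the right and down, at radius r is drawn at 1 + k1 r^2 times it, then the intrinsics apply), "rvec" (rotation vector, rad) and "tvec" (3), from world to camera coordinates, as OpenCV has them. Camera axes: x right, y down, z forward; pixel columns grow to the right and rows downward; lengths in m; the calibration is good to about 2 mm. A picture is of the moment at which its call begins. camera_model takes no time and is no camera call.
- r.hand_in(): hands the job in, once; it reports no verdict.
The state is a dict: "t": time; "q": joint angles; "qd": joint speeds; "joint_efforts": joint torques, N m; "ee_pos": TCP position; "ee_rot": TCP orientation; "force": force on the tool from outside, world axes, zero at the start; "moment": the same for the moment, N m; "gripper_width": opening from 0.0 (shut) to 1.0 (fully open).
Only numpy, scipy, OpenCV 4.12 (cv2) and the standard library are available. Lean on these libraries where they do the work, as an engineer would, in place of code of your own. Each camera call takes 0.05 s, during which the arm holds its last target.

### The job

Put the soap stick upright into the chute of the hand-cranked soap mill so that it stands on the bottom, then take the knob and give the crank three turns clockwise, gently and evenly through the heavy point in each turn, and leave the handle at the back where it started. The mill is not fastened to the glass shelf: bear down on the knob while you crank so that the mill does not skid, twist or tip, but do not lean hard on the glass, and leave the other things on the shelf alone.

Things in the scene. Friction and masses are not known exactly. Their poses are not given: they have to be found in the camera images.
- shelf: frosted glass shelf, 440 (x) by 920 (y) by 10 mm, on short steel brackets; origin on the table under its centre; its top surface is 45 mm above the origin
- mill: soap mill: square stainless box, 1.65 kg, base 150 by 150 mm, 98 mm high to its flat top, loose on four rubber feet on the shelf (friction 0.6). Origin: centre of underside; z up; -x is its front (white drawer front). Unless the knob is pressed down with 15 to 25 N all the way round, it skids or tips at the heavy point; the glass is overloaded above 55 N (weight and push together)
- chute (a point): centre of the mouth of the round soap chute in the mill's flat top, 44 mm in front (-x of the mill) of the crank's axle, 98 mm above the shelf; the hole is 42 mm wide and 60 mm deep, straight and upright, with a flat bottom; a stick standing in it sticks out 10 mm
- axle (a point): point on the crank's vertical axis, at the height of the mill's flat top (98 mm above the shelf), at the middle of the mill. A hub of 22 mm diameter, topped by a nut, rises to 38 mm above this point
- corner (a point): the front right corner of the mill's base plate (-75, -75 mm from the mill's centre, 11 mm above the shelf)
- crank (a joint): angle of the crank, rad, growing clockwise seen from above; at 0 and each full turn (6.28) the handle points to the mill's back (+x). Starts at 0. Turning takes about 0.1 N m with the handle at the back, swelling to a heavy point of 0.7 N m (11 N at the knob; a little more when turned fast) as the handle passes the front (pi, 3 pi, 5 pi); the crank stays where it is left
- knob (a point): middle of the black crank knob, an upright turned grip 28 mm in diameter and 46 mm high that spins freely on its own pin, 65 mm from the crank's axis; this point lies 23 mm below its top, 53 mm above the mill's flat top. Its foot is 5 mm above the crank arm, a flat bar 18 mm wide, 17 to 25 mm above the mill's flat top
- soap_center (a point): middle of the soap stick, a plain cream cylinder 30 mm in diameter and 70 mm long, 58 g, standing upright on the shelf (this point is 35 mm above its foot)
- jar: bystander: squat amber jar, 52 mm wide, 55 mm high; origin under its centre
- brush: bystander: shaving brush standing on its handle, 38 mm wide, 100 mm high; origin under its centre
- shampoo: bystander: closed white plastic shampoo bottle, oval, 70 by 40 mm, 184 mm high with its round cap; origin under its centre
- tumbler: bystander: round white ceramic tumbler, 76 mm wide, 95 mm high; origin under its centre
- pumice: bystander: black pumice stone, a rounded block 95 by 55 mm, 34 mm high; origin under its centre
- comb: bystander: clear acrylic comb, 170 by 37 by 6 mm, lying flat; origin under its middle
Things that resemble listed ones, but are neither listed nor needed, are in the scene too. What is shaped like the mill but yellow is not meant.

How it is judged:
By the outcome, as a careful person would: the job done as asked, in the order asked, and still so for the second after the job is handed in, with the robot touching nothing.
It also fails if it takes over 72 s, if anything falls off the work surface, if the arm or the gripper's body presses on something with over 40 N, if the wrist force passes 120 N, or if a joint passes its speed limit or range.

## Working session

There is one attempt and no reset: what is moved stays moved. The work goes in short steps, Python scripts to look and compute and a shell command to move; the robot and the scene stay as the last step left them, time stands still between calls to the robot, and variables do not carry over. Pictures are saved under pics/ and viewed, and the job is handed in when it is done.

```bash
mkdir -p pics; ls
cat > h.py <<'E'
import numpy as np, cv2
from rig import r
def cam(n):
    m=r.camera_model(n); R,_=cv2.Rodrigues(np.array(m["rvec"],float)); return np.array(m["intrinsics"],float),m["k1"],R,np.array(m["tvec"],float).ravel()
def proj(n,P):
    K,k1,R,t=cam(n); p=R@np.array(P,float)+t; s=p[:2]/p[2]; s=s*(1+k1*(s@s)); return (K@[s[0],s[1],1])[:2]
def ray(n,uv):
    K,k1,R,t=cam(n); d=np.linalg.solve(K,[uv[0],uv[1],1])[:2]; s=d.copy()
    for _ in range(30): s=d/(1+k1*(s@s))
    return -R.T@t, R.T@np.array([s[0],s[1],1])
def atz(n,uv,z):
    o,d=ray(n,uv); return o+d*(z-o[2])/d[2]
def tri(a,b):
    o1,d1=ray("side",a);o2,d2=ray("top",b)
    A=np.c_[d1,-d2]; s=np.linalg.lstsq(A,o2-o1,rcond=None)[0]
    p,q=o1+d1*s[0],o2+d2*s[1]; return (p+q)/2,np.linalg.norm(p-q)
def shot(n,f,crop=None,k=1):
    im=r.get_image(n)[:,:,::-1]; cv2.imwrite("pics/raw_"+f+".png",im)
    sv(im,f,crop,k)
def sv(im,f,crop=None,k=1):
    if crop: x0,y0,x1,y1=crop; im=im[y0:y1,x0:x1]
    cv2.imwrite("pics/"+f+".png",cv2.resize(im,None,fx=k,fy=k,interpolation=cv2.INTER_CUBIC))
E
python3 - <<'E'
from h import *
shot("side","s0");shot("top","t0")
for n in("side","top"):
    K,k,R,t=cam(n);print(n,K[0,0],k,-R.T@t)
print(r.get_state())
E
```

```text
pics
side 463.7681804311268 -0.05539884480380658 [-0.17836412 -1.03148324  0.91029489]
top 454.3964748655396 -0.0787505469648515 [ 0.26414896 -0.00785775  1.36686842]
{'t': 0.1, 'q': array([-1.39538467e+00,  3.13399078e-01,  1.49835621e+00, -1.64343753e-05,
        1.33101427e+00, -2.23393683e-01]), 'qd': array([ 0.00014271, -0.00244666, -0.00286636, -0.00220624,  0.00054456,
       -0.00138273]), 'joint_efforts': array([ 1.81371310e-03, -4.12896430e+01, -2.60141945e+01, -1.78012688e-04,
        3.03660570e-03,  5.12357303e-06]), 'ee_pos': array([ 0.20381322, -0.48357143,  0.23079158]), 'ee_rot': array([-1.37101926,  0.9111769 , -0.90982102]), 'force': array([-0.14175388, -0.6368244 ,  0.18014189]), 'moment': array([-0.02901394,  0.0370892 , -0.04351342]), 'gripper_width': 1.0005369438116836}
```

View pics/s0.png

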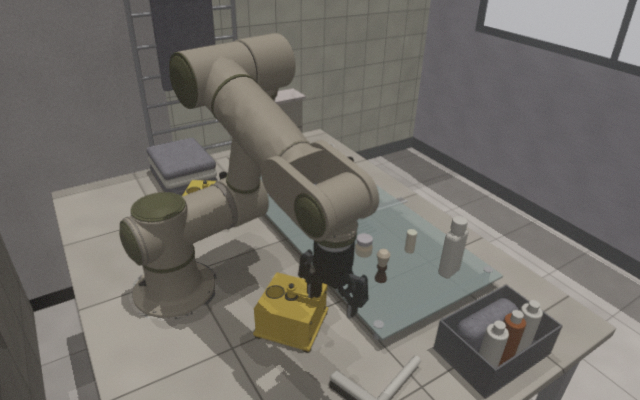

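View pics/t0.png

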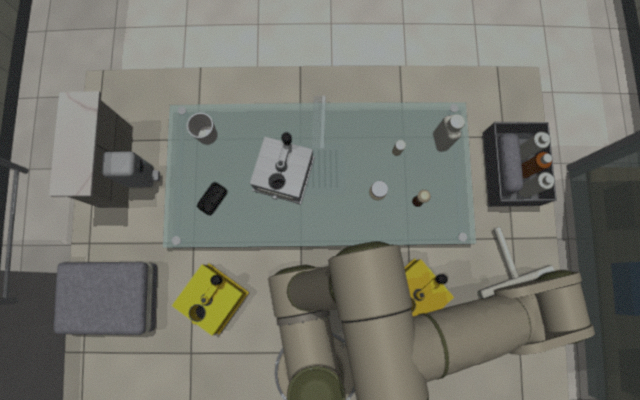

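Run:
```python
from h import *
s=r.get_state();R,_=cv2.Rodrigues(s['ee_rot']);print(R.round(3))
```

```text
[[ 0.388 -0.     0.922]
 [-0.922  0.001  0.388]
 [-0.001 -1.     0.   ]]
```

Run:
```python
from h import *
t=cv2.imread("pics/raw_t0.png");s=cv2.imread("pics/raw_s0.png")
sv(t,"t0m",(240,120,330,220),7);sv(t,"t0s",(360,100,480,220),5);sv(s,"s0s",(340,200,500,300),5)
```

```text
(no output)
```

View pics/t0m.png

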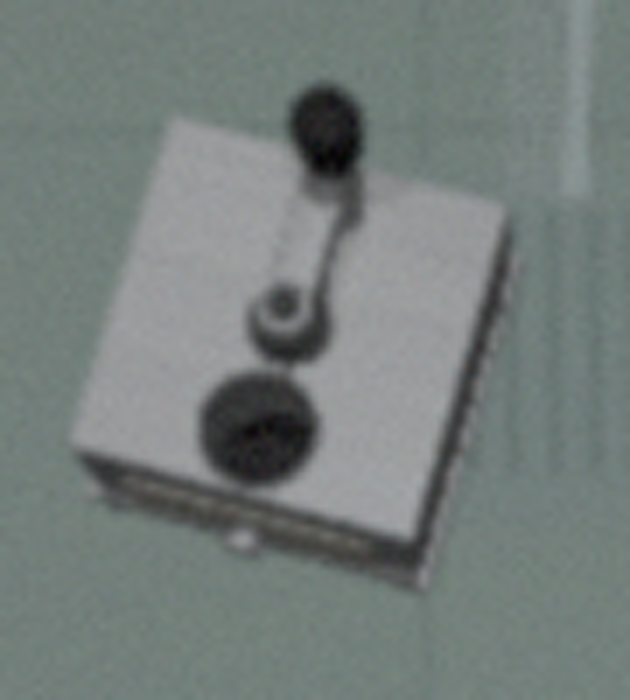

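View pics/t0s.png

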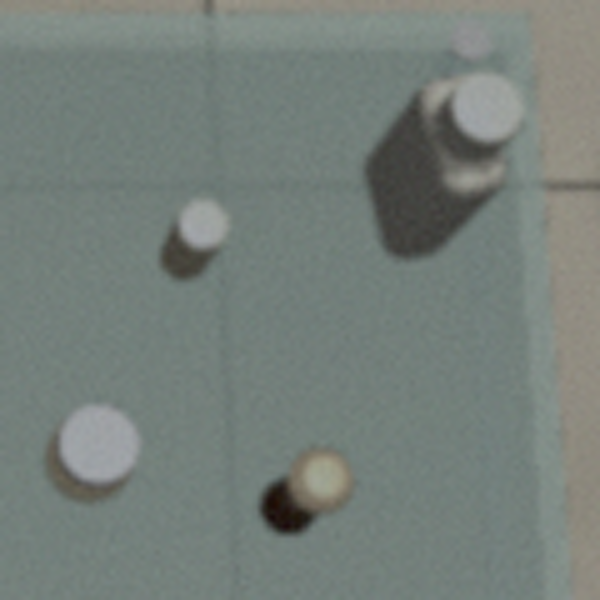

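View pics/s0s.png

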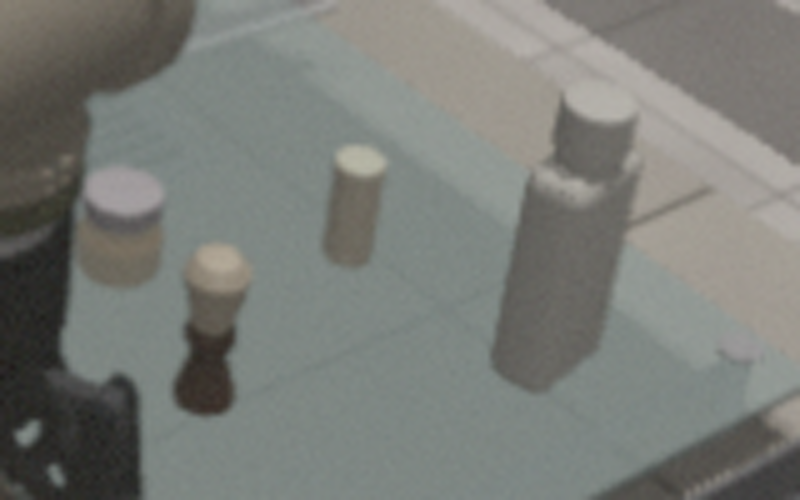

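Run:
```python
from h import *
p=lambda a,o,k:(a[0]/k+o[0],a[1]/k+o[1])
m=(240,120)
print("soap",tri((412,232.2),(400.6,144.8)),atz("top",(400.6,144.8),.115))
C=[atz("top",p(a,m,7),.143) for a in((175,120),(508,207),(415,540),(75,448))]
for c in C:print(c.round(4))
c=np.mean(C,0);print("ctr",c)
for i in range(4):print(np.linalg.norm(C[i]-C[i-1]))
ch=atz("top",p((259,428),m,7),.143);nut=atz("top",p((284,300),m,7),.181);kn=atz("top",p((325,118),m,7),.219)
print("chute",ch,"nut",nut,"knob",kn)
print(np.linalg.norm((ch-c)[:2]),np.linalg.norm((kn-nut)[:2]))
for d in(C[0]-C[3],C[1]-C[2],(C[0]-C[1])@np.array([[0,-1,0],[1,0,0],[0,0,1]]),kn-nut,c-ch):print(np.degrees(np.arctan2(d[1],d[0])))
for n,q in(("jar",(98,445)),):print(atz("top",p(q,(360,100),5),.1))
print("brush",atz("top",p((322,478),(360,100),5),.145),"sham",atz("top",p((487,108),(360,100),5),.229))
print("tumbler",atz("top",(201,124),.14),"comb",atz("top",(323,97),.051),atz("top",(323,148),.051),"pumice",atz("top",(212,198),.079))
```

```text
soap (array([ 0.6452875 , -0.25075475,  0.11324705]), np.float64(0.0007663741890373409)) [ 0.64440953 -0.25019976  0.115     ]
[0.6621 0.1356 0.143 ]
[0.6243 0.0025 0.143 ]
[0.4898 0.0403 0.143 ]
[0.5282 0.1738 0.143 ]
ctr [0.57611426 0.0880626  0.143     ]
0.1392325176020734
0.13835467608826912
0.13971462198134504
0.13894691132568265
chute [0.53535115 0.10141728 0.143     ] nut [0.57711939 0.08860952 0.181     ] knob [0.63746625 0.07032426 0.219     ]
0.0428949678259277 0.06305628327834287
-15.910510817507607
-15.667814407384997
-15.86202242137793
-16.85695017350203
-18.139670550709166
[ 0.51855782 -0.18695281  0.1       ]
brush [ 0.48961912 -0.30393902  0.145     ] sham [ 0.67301179 -0.38336121  0.229     ]
tumbler [0.70481387 0.31837691 0.14      ] comb [ 0.8187782  -0.03034198  0.051     ] [ 0.6559356  -0.02803097  0.051     ] pumice [0.50222787 0.29483393 0.079     ]
```

```bash
cat >> h.py <<'E'
M=np.radians(-16.2); mx=np.array([np.cos(M),np.sin(M)])
AX=np.array([.5765,.0883]); SO=np.array([.6448,-.2505]); CH=np.array([.5345,.1006]); KN=AX+.065*mx
def go(x,y,z,head=M):
    s=r.get_state();R,_=cv2.Rodrigues(s['ee_rot']);d=R.T@(np.array([x,y,z])-s['ee_pos'])*1000
    h=np.arctan2(R[1,2],R[0,2]); print("shift x y z mm",d.round(1),"twist",round(h-head,4),"| t",round(s['t'],2),"pos",s['ee_pos'].round(4),"head",round(np.degrees(h),2),"tilt",R[:,1].round(4),"F",s['force'].round(1),"w",round(s['gripper_width'],3),"q",s['q'].round(2))
E
python3 - <<'E'
from h import *
go(SO[0],SO[1],.231)
E
```

```text
shift x y z mm [-43.5  -0.  496.9] twist 0.6816 | t 0.1 pos [ 0.2038 -0.4836  0.2308] head 22.85 tilt [-2.0e-04  1.2e-03 -1.0e+00] F [-0.1 -0.6  0.2] w 1.001 q [-1.4   0.31  1.5  -0.    1.33 -0.22]
```

```bash
python3 -m handwheel '[{"x":-3,"z":35,"twist":0.05},{"x":-7,"z":75,"twist":0.12},{"x":-10,"z":115,"twist":0.19},{"x":-14,"z":155,"twist":0.26},{"x":-17,"z":196,"twist":0.33},{"x":-21,"z":237,"twist":0.4},{"x":-24,"z":278,"twist":0.46},{"x":-28,"z":319,"twist":0.52},{"x":-31,"z":360,"twist":0.58},{"x":-35,"z":400,"twist":0.64},{"x":-39,"z":440,"twist":0.68},{"x":-42,"z":475,"twist":0.68}]' 0
python3 - <<'E'
from h import *
go(SO[0],SO[1],.135)
E
```

```text
shift x y z mm [-43.4  96.  496.9] twist 0.6816 | t 0.1 pos [ 0.2038 -0.4836  0.2308] head 22.85 tilt [-2.0e-04  1.2e-03 -1.0e+00] F [-0.1 -0.6  0.2] w 1.001 q [-1.4   0.31  1.5  -0.    1.33 -0.22]$[0]: bad value
```

```bash
python3 -m handwheel '[{"x":-3,"y":0,"z":35,"twist":0.05},{"x":-7,"y":0,"z":75,"twist":0.12},{"x":-10,"y":0,"z":115,"twist":0.19},{"x":-14,"y":0,"z":155,"twist":0.26},{"x":-17,"y":0,"z":196,"twist":0.33},{"x":-21,"y":0,"z":237,"twist":0.4},{"x":-24,"y":0,"z":278,"twist":0.46},{"x":-28,"y":0,"z":319,"twist":0.52},{"x":-31,"y":0,"z":360,"twist":0.58},{"x":-35,"y":0,"z":400,"twist":0.64},{"x":-39,"y":0,"z":440,"twist":0.68},{"x":-42,"y":0,"z":475,"twist":0.68}]' 0
python3 - <<'E'
from h import *
go(SO[0],SO[1],.135)
E
```

```text
t: 1.1
ee_pos: [0.627, -0.2587, 0.2308]
ee_rot: [-1.062, 1.415, -1.413]
force: [0.2, -0.5, 0.5]
gripper_width: 0.999
shift x y z mm [-12.8  95.7  14.8] twist 0.0002 | t 1.1 pos [ 0.627  -0.2587  0.2308] head -16.19 tilt [-6.e-04  6.e-04 -1.e+00] F [ 0.2 -0.5  0.5] w 0.999 q [-0.56  0.67  0.95  0.    1.52  1.29]
```

```bash
python3 -m handwheel '[{"x":-8,"y":15,"z":9,"twist":0},{"x":-13,"y":40,"z":15,"twist":0},{"x":-13,"y":70,"z":15,"twist":0},{"x":-13,"y":95,"z":15,"twist":0},{"x":-13,"y":112,"z":15,"twist":0},{"x":-13,"y":112,"z":15,"twist":0}]' 0
python3 - <<'E'
from h import *
shot("top","t1",(360,60,520,220),4); shot("side","s1",(340,160,500,300),5)
go(SO[0],SO[1],.099)
E
```

```text
t: 1.6
ee_pos: [0.6416, -0.2513, 0.1144]
ee_rot: [-1.066, 1.421, -1.407]
force: [-0.5, -0.5, -0.5]
gripper_width: 1.004
shift x y z mm [-2.2 20.5  0.9] twist 0.0015 | t 1.7 pos [ 0.6433 -0.2524  0.1195] head -16.12 tilt [-4.e-04  3.e-04 -1.e+00] F [-0.7 -0.   0.4] w 1.004 q [-0.54  0.78  1.06  0.    1.31  1.31]
```

View pics/s1.png

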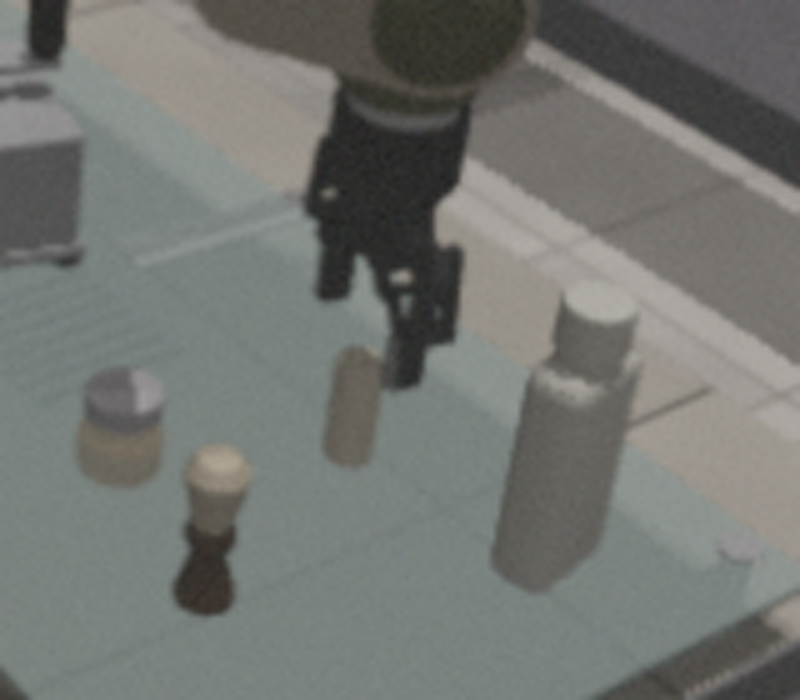

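View pics/t1.png

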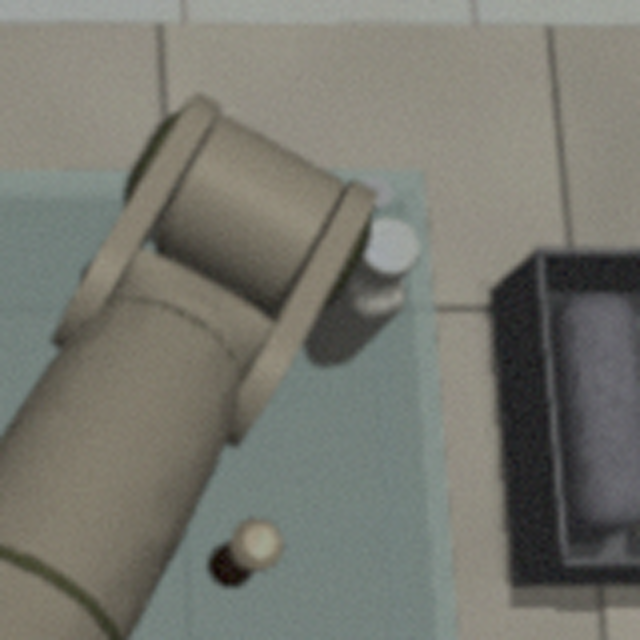

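Run:
```python
from h import *
j=np.array([-mx[1],mx[0]])
for s in(1,-1):
    for z in(.132,.125):
        q=SO+s*j*.045; print(s,z,(proj("side",[*q,z])-[340,160])*5)
print((proj("side",[*SO,.115])-[340,160])*5,(proj("side",[*SO,.045])-[340,160])*5)
```

```text
1 0.132 [329.99297478 292.69369235]
1 0.125 [328.60879161 302.32720173]
-1 0.132 [396.73187369 379.90409402]
-1 0.125 [395.07615524 389.81711155]
[358.82089993 358.77904688] [344.18472215 452.87384505]
```

```bash
python3 -m handwheel '[{"x":-2,"y":8,"z":1,"twist":0},{"x":-2,"y":18,"z":1,"twist":0},{"x":-2,"y":21,"z":1,"twist":0},{"x":-2,"y":21,"z":1,"twist":0}]' 0
python3 -m handwheel '[{"x":0,"y":0,"z":0,"twist":0},{"x":0,"y":0,"z":0,"twist":0},{"x":0,"y":0,"z":0,"twist":0},{"x":0,"y":0,"z":0,"twist":0},{"x":0,"y":0,"z":0,"twist":0},{"x":0,"y":0,"z":0,"twist":0},{"x":0,"y":0,"z":0,"twist":0},{"x":0,"y":0,"z":0,"twist":0}]' 1 30
python3 - <<'E'
from h import *
shot("side","s2",(340,160,500,300),5)
go(SO[0],SO[1],.23)
E
```

```text
t: 2.03
ee_pos: [0.6444, -0.2504, 0.0972]
ee_rot: [-1.064, 1.415, -1.412]
force: [0.8, -0.4, 0.0]
gripper_width: 1.002
t: 2.7
ee_pos: [0.645, -0.2507, 0.0987]
ee_rot: [-1.062, 1.413, -1.414]
force: [0.4, 0.5, 3.1]
gripper_width: 0.333
shift x y z mm [-2.000e-01 -1.313e+02 -1.000e-01] twist 0.0015 | t 2.75 pos [ 0.645  -0.2507  0.0987] head -16.11 tilt [ 6.e-04 -2.e-04 -1.e+00] F [-0.2  0.1  3.3] w 0.341 q [-0.54  0.8   1.07  0.    1.27  1.31]
```

View pics/s2.png

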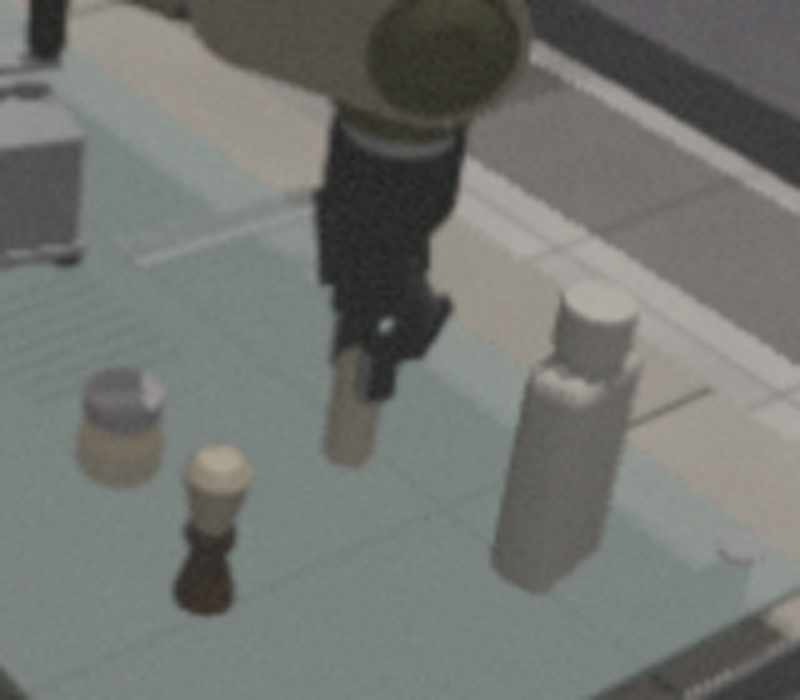

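```bash
python3 -m handwheel '[{"x":0,"y":-15,"z":0,"twist":0},{"x":0,"y":-45,"z":0,"twist":0},{"x":-5,"y":-85,"z":-3,"twist":0},{"x":-20,"y":-120,"z":-13,"twist":0},{"x":-48,"y":-145,"z":-32,"twist":0},{"x":-80,"y":-160,"z":-53,"twist":0},{"x":-114,"y":-160,"z":-76,"twist":0},{"x":-148,"y":-160,"z":-99,"twist":0},{"x":-182,"y":-160,"z":-121,"twist":0},{"x":-216,"y":-160,"z":-144,"twist":0},{"x":-248,"y":-160,"z":-165,"twist":0},{"x":-275,"y":-160,"z":-183,"twist":0}]' 1 30
python3 -m handwheel '[{"x":-15,"y":0,"z":-10,"twist":0},{"x":-25,"y":0,"z":-16,"twist":0},{"x":-30,"y":0,"z":-20,"twist":0},{"x":-30,"y":0,"z":-20,"twist":0},{"x":-30,"y":0,"z":-20,"twist":0}]'
python3 - <<'E'
from h import *
shot("side","s3"); shot("top","t3")
sv(cv2.imread("pics/raw_s3.png"),"s3c",(240,130,400,290),4)
go(CH[0],CH[1],.26)
E
```

```text
t: 3.75
ee_pos: [0.544, 0.0666, 0.2582]
ee_rot: [-1.064, 1.413, -1.412]
force: [0.4, -0.3, -1.3]
gripper_width: 0.339
t: 4.17
ee_pos: [0.5347, 0.0979, 0.2581]
ee_rot: [-1.063, 1.414, -1.414]
force: [0.3, 0.1, 0.5]
gripper_width: 0.341
shift x y z mm [-2.8 -1.9 -1.1] twist 0.0001 | t 4.27 pos [0.5348 0.0976 0.2581] head -16.19 tilt [-3.e-04 -2.e-04 -1.e+00] F [ 1.5 -0.6 -0.9] w 0.339 q [-0.04  0.34  1.4  -0.    1.41  1.82]
```

View pics/s3.png

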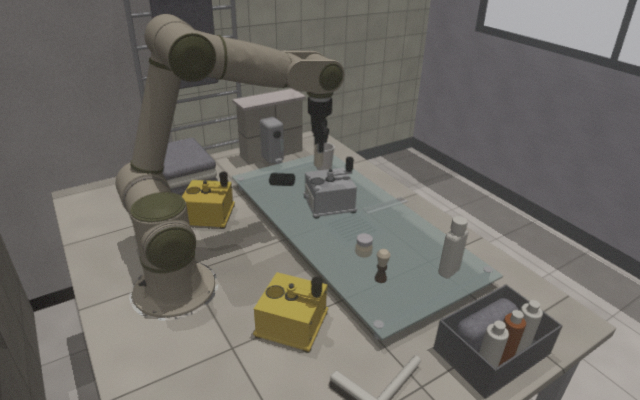

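View pics/s3c.png

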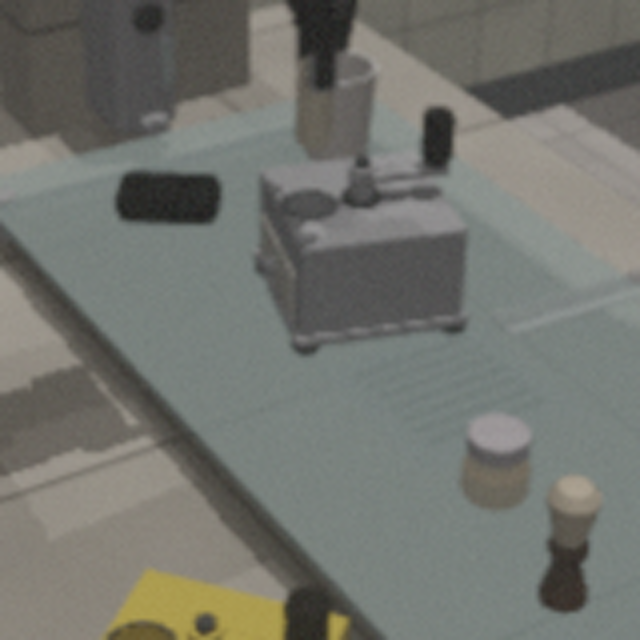

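View pics/t3.png

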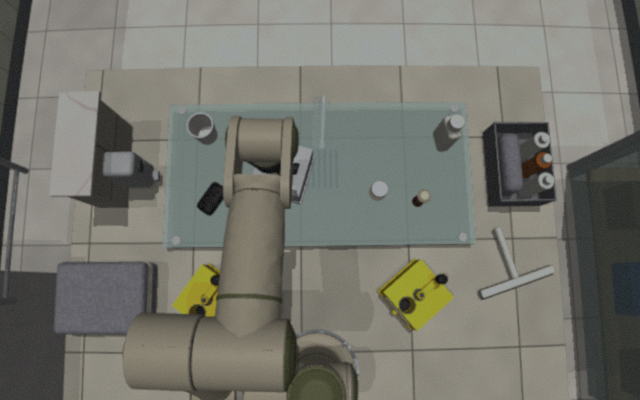

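Run:
```python
from h import *
print("chute tri",tri((317.5,181),(277,181.1)),atz("side",(317.5,181),.143))
print("knob",atz("side",(349.5,158.3),.219),KN,"nut",atz("side",(330.5,170),.181))
# side tops corners z .143
for q in((260,178),(312,250),(465,232)):print(atz("side",(q[0]/4+240,q[1]/4+130),.143))
print([((proj("side",p)-[240,130])*4).round(0) for p in([*CH,.143],[.5348,.0976,.2581-.0537],[.5348,.0976,.2745])])
im=cv2.imread("pics/raw_s3.png");sv(im,"s3d",(290,130,370,220),7)
```

```text
chute tri (array([0.5360757 , 0.10125599, 0.14235116]), np.float64(0.0010066828170713367)) [0.5359868  0.10018732 0.143     ]
knob [0.63491719 0.06308643 0.219     ] [0.63891909 0.07016558] nut [0.576083   0.08478099 0.181     ]
[0.52244289 0.15922692 0.143     ]
[0.49866186 0.03668438 0.143     ]
[ 0.62130886 -0.00161735  0.143     ]
[array([308., 204.]), array([312., 140.]), array([313.,  62.])]
```

View pics/s3d.png

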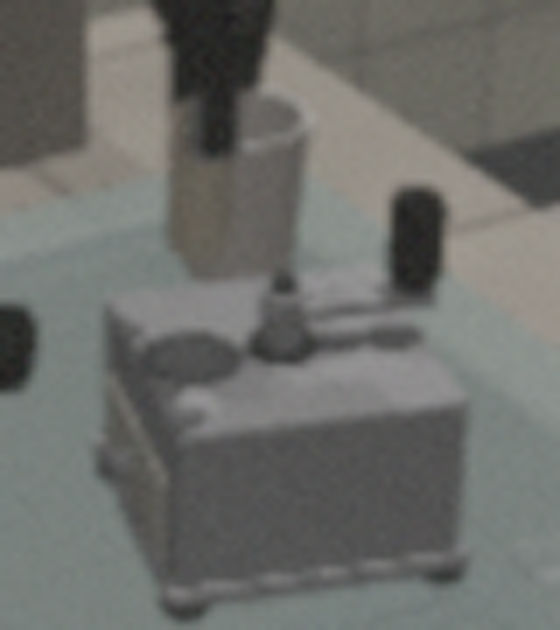

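```bash
python3 -m handwheel '[{"x":-3,"y":5,"z":-0.5,"twist":0},{"x":-3,"y":20,"z":-0.5,"twist":0},{"x":-3,"y":40,"z":-0.5,"twist":0},{"x":-3,"y":50,"z":-0.5,"twist":0},{"x":-3,"y":55,"z":-0.5,"twist":0},{"x":-3,"y":55,"z":-0.5,"twist":0}]'
python3 - <<'E'
from h import *
go(.5352,.1007,.146)
shot("side","s4",(290,130,370,220),7)
E
```

```text
t: 4.77
ee_pos: [0.5346, 0.1015, 0.2024]
ee_rot: [-1.064, 1.415, -1.413]
force: [0.3, 0.1, -0.9]
gripper_width: 0.337
shift x y z mm [ 0.5 56.4  0.9] twist 0.0011 | t 4.77 pos [0.5346 0.1015 0.2024] head -16.14 tilt [-1.8e-03  1.0e-04 -1.0e+00] F [ 0.3  0.1 -0.9] w 0.337 q [-0.03  0.38  1.48  0.    1.28  1.82]
```

View pics/s4.png

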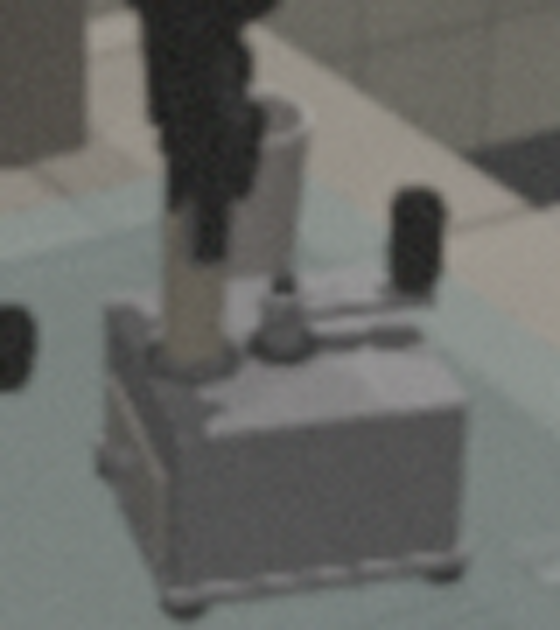

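```bash
python3 -m handwheel '[{"x":0.5,"y":5,"z":0.8,"twist":0},{"x":0.5,"y":12,"z":0.8,"twist":0},{"x":0.5,"y":20,"z":0.8,"twist":0},{"x":0.5,"y":28,"z":0.8,"twist":0},{"x":0.5,"y":36,"z":0.8,"twist":0},{"x":0.5,"y":42,"z":0.8,"twist":0},{"x":0.5,"y":46,"z":0.8,"twist":0},{"x":0.5,"y":49,"z":0.8,"twist":0},{"x":0.5,"y":49,"z":0.8,"twist":0}]'
python3 - <<'E'
from h import *
go(.5352,.1007,.146)
shot("side","s5",(290,130,370,220),7)
E
```

```text
t: 5.57
ee_pos: [0.5352, 0.101, 0.1537]
ee_rot: [-1.063, 1.414, -1.413]
force: [-0.3, 0.5, -0.7]
gripper_width: 0.337
shift x y z mm [0.3 7.7 0. ] twist 0.0015 | t 5.57 pos [0.5352 0.101  0.1537] head -16.11 tilt [-8.e-04  0.e+00 -1.e+00] F [-0.3  0.5 -0.7] w 0.337 q [-0.03  0.43  1.55  0.    1.17  1.82]
```

View pics/s5.png

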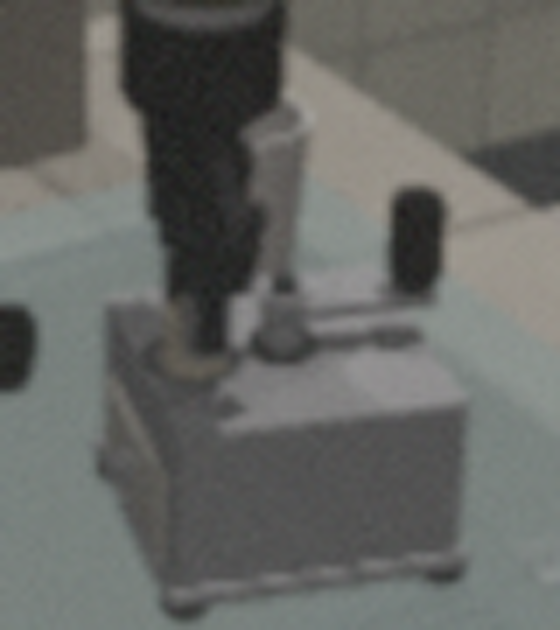

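```bash
python3 -m handwheel '[{"x":0.3,"y":2,"z":0,"twist":0},{"x":0.3,"y":4,"z":0,"twist":0},{"x":0.3,"y":6,"z":0,"twist":0},{"x":0.3,"y":8,"z":0,"twist":0},{"x":0.3,"y":8,"z":0,"twist":0},{"x":0.3,"y":8,"z":0,"twist":0}]'
python3 - <<'E'
from h import *
go(.5352,.1007,.146)
j=np.array([-mx[1],mx[0]])
for z in(.143,.146,.150):print(z,(proj("side",[*(CH-j*.018),z])-[290,130])*7)
shot("side","s6",(290,130,370,220),7)
E
```

```text
t: 6.12
ee_pos: [0.5353, 0.1007, 0.1462]
ee_rot: [-1.063, 1.413, -1.413]
force: [-0.0, 0.6, -0.8]
gripper_width: 0.335
shift x y z mm [ 0.   0.2 -0.1] twist 0.0016 | t 6.12 pos [0.5353 0.1007 0.1462] head -16.11 tilt [-2.e-04  0.e+00 -1.e+00] F [-0.   0.6 -0.8] w 0.335 q [-0.03  0.44  1.56  0.    1.15  1.82]
0.143 [199.56748336 375.92174932]
0.146 [199.68661487 370.39997694]
0.15 [199.84584804 363.01994173]
```

View pics/s6.png

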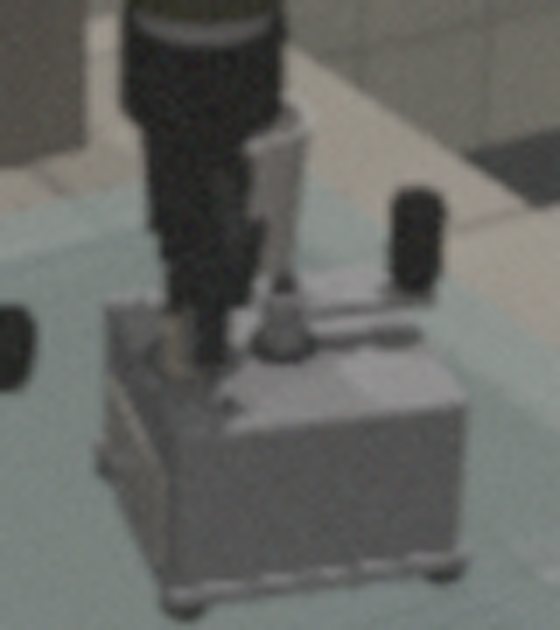

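```bash
python3 -m handwheel '[{"x":0,"y":1.5,"z":0,"twist":0},{"x":0,"y":3,"z":0,"twist":0},{"x":0,"y":3,"z":0,"twist":0}]'
python3 -m handwheel '[{"x":0,"y":0,"z":0,"twist":0},{"x":0,"y":0,"z":0,"twist":0},{"x":0,"y":0,"z":0,"twist":0},{"x":0,"y":0,"z":0,"twist":0},{"x":0,"y":-2,"z":0,"twist":0}]' 0.2 30
python3 -m handwheel '[{"x":0,"y":-10,"z":0,"twist":0},{"x":0,"y":-35,"z":0,"twist":0},{"x":0,"y":-70,"z":0,"twist":0},{"x":0,"y":-100,"z":0,"twist":0},{"x":0,"y":-110,"z":0,"twist":0}]' 0
python3 - <<'E'
from h import *
go(KN[0],KN[1],.25)
shot("side","s7",(290,130,370,220),7)
E
```

```text
t: 6.42
ee_pos: [0.5352, 0.1007, 0.143]
ee_rot: [-1.063, 1.414, -1.413]
force: [0.2, 1.1, -0.4]
gripper_width: 0.334
t: 6.83
ee_pos: [0.5352, 0.1007, 0.1451]
ee_rot: [-1.063, 1.414, -1.413]
force: [0.4, -0.4, 0.3]
gripper_width: 0.797
t: 7.25
ee_pos: [0.5365, 0.1007, 0.2609]
ee_rot: [-1.056, 1.407, -1.416]
force: [-0.3, -0.1, 1.2]
gripper_width: 0.998
shift x y z mm [  1.   11.7 106.8] twist 0.0016 | t 7.25 pos [0.5365 0.1007 0.2609] head -16.11 tilt [ 7.8e-03 -2.0e-04 -1.0e+00] F [-0.3 -0.1  1.2] w 0.998 q [-0.03  0.34  1.39  0.    1.41  1.82]
```

View pics/s7.png

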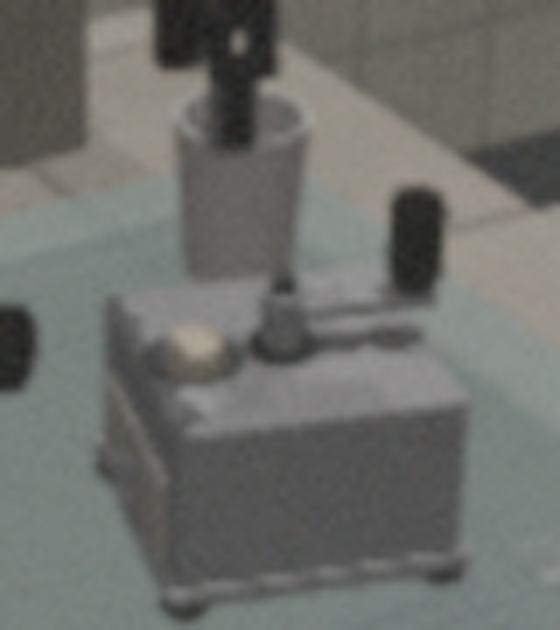

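Run:
```python
from h import *
print("soap top exp",(proj("side",[*CH,.153])-[290,130])*7)
print(atz("side",(418.5/7+290,239/7+130),.196))
def sil(P,n,o,k):
    pts=[]
    for z in(.173,.219):
        for a in np.linspace(0,6.28,40): pts.append((proj(n,[P[0]+.014*np.cos(a),P[1]+.014*np.sin(a),z])-o)*k)
    pts=np.array(pts);return pts.min(0).round(),pts.max(0).round()
for P in([.6389,.0702],[.6375,.0703],[.637,.066],[.638,.068],[.640,.070]):
    print(P,"top",sil(P,"top",[240,120],7),"side",sil(P,"side",[290,130],7))
```

```text
soap top exp [189.73890242 339.06616318]
[0.63831908 0.06415025 0.196     ]
[0.6389, 0.0702] top (array([288.,  79.]), array([369., 186.])) side (array([380., 177.]), array([444., 290.]))
[0.6375, 0.0703] top (array([288.,  82.]), array([369., 189.])) side (array([378., 177.]), array([442., 291.]))
[0.637, 0.066] top (array([299.,  83.]), array([380., 190.])) side (array([382., 181.]), array([446., 295.]))
[0.638, 0.068] top (array([294.,  81.]), array([375., 188.])) side (array([381., 179.]), array([446., 293.]))
[0.64, 0.07] top (array([289.,  76.]), array([370., 183.])) side (array([383., 176.]), array([447., 290.]))
```

```bash
python3 -m handwheel '[{"x":0,"y":0,"z":15,"twist":0},{"x":1,"y":0,"z":40,"twist":0},{"x":1,"y":3,"z":70,"twist":0},{"x":2,"y":6,"z":95,"twist":0},{"x":2,"y":9,"z":107,"twist":0.002},{"x":2,"y":9,"z":107,"twist":0.002},{"x":2,"y":9,"z":107,"twist":0.002}]' 0
python3 - <<'E'
from h import *
go(.6388,.0692,.176)
shot("side","s8",(300,110,380,200),7)
j=np.array([-mx[1],mx[0]]);P=r.get_state()['ee_pos']
for s in(1,-1):
    q=P[:2]+s*j*.045; print(s,(proj("side",[*q,P[2]+.013])-[300,110])*7)
E
```

```text
t: 7.88
ee_pos: [0.6371, 0.0691, 0.245]
ee_rot: [-1.063, 1.417, -1.414]
force: [-0.5, 0.7, 0.0]
gripper_width: 1.003
shift x y z mm [-0.6 69.   1.8] twist -0.0006 | t 7.88 pos [0.6371 0.0691 0.245 ] head -16.24 tilt [-2.4e-03  2.0e-04 -1.0e+00] F [-0.5  0.7  0. ] w 1.003 q [-0.07  0.57  1.08  0.    1.49  1.78]
1 [316.04960688 215.15079236]
-1 [378.8179239  297.18605602]
```

View pics/s8.png

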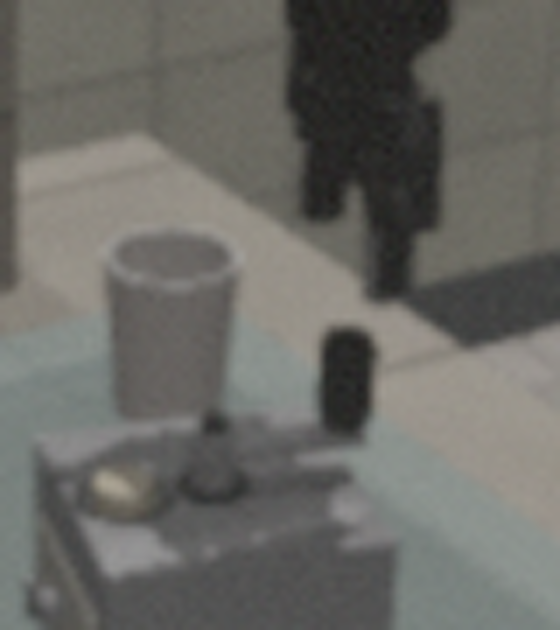

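```bash
python3 -m handwheel '[{"x":-0.5,"y":10,"z":1.5,"twist":0},{"x":-0.5,"y":30,"z":1.5,"twist":0},{"x":-0.5,"y":50,"z":1.5,"twist":0},{"x":-0.5,"y":63,"z":1.5,"twist":0},{"x":-0.5,"y":69,"z":1.5,"twist":0},{"x":-0.5,"y":69,"z":1.5,"twist":0}]' 0
python3 - <<'E'
from h import *
go(.6388,.0692,.176)
shot("side","s9",(300,110,380,200),7)
E
```

```text
t: 8.43
ee_pos: [0.6382, 0.0695, 0.176]
ee_rot: [-1.064, 1.416, -1.413]
force: [0.1, -0.8, -0.4]
gripper_width: 0.998
shift x y z mm [ 0.1 -0.   0.7] twist -0.0001 | t 8.43 pos [0.6382 0.0695 0.176 ] head -16.2 tilt [-2.4e-03  2.0e-04 -1.0e+00] F [ 0.1 -0.8 -0.4] w 0.998 q [-0.07  0.62  1.18  0.    1.34  1.78]
```

View pics/s9.png

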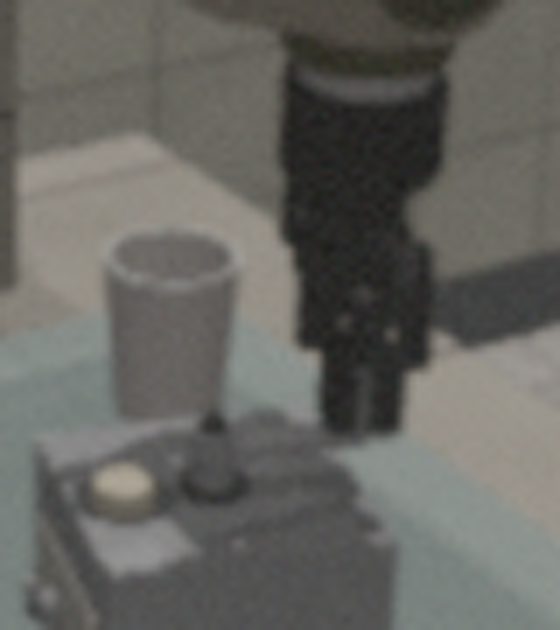

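```bash
python3 -m handwheel '[{"x":0,"y":0,"z":0,"twist":0},{"x":0,"y":0,"z":0,"twist":0},{"x":0,"y":0,"z":0,"twist":0},{"x":0,"y":0,"z":0,"twist":0},{"x":0,"y":0,"z":0,"twist":0},{"x":0,"y":0,"z":0,"twist":0},{"x":0,"y":0,"z":0,"twist":0},{"x":0,"y":0,"z":0,"twist":0}]' 1 60
python3 - <<'E'
from h import *
go(.6388,.0692,.176)
s=r.get_state();print(s['moment'])
E
python3 -m handwheel '[{"x":0,"y":0.5,"z":0,"twist":0},{"x":0,"y":1,"z":0,"twist":0},{"x":0,"y":1,"z":0,"twist":0}]'
```

```text
t: 9.15
ee_pos: [0.6394, 0.0692, 0.1779]
ee_rot: [-1.061, 1.414, -1.415]
force: [-0.6, 1.7, 4.7]
gripper_width: 0.306
shift x y z mm [ 0.1  1.9 -0.5] twist -0.0004 | t 9.15 pos [0.6394 0.0692 0.1779] head -16.22 tilt [ 0.0011  0.     -1.    ] F [-0.6  1.7  4.7] w 0.306 q [-0.07  0.62  1.18  0.    1.35  1.78]
[ 0.1138149   0.08124224 -0.00994214]
t: 9.4
ee_pos: [0.6395, 0.0692, 0.1778]
ee_rot: [-1.06, 1.413, -1.415]
force: [-2.7, 0.5, 10.7]
gripper_width: 0.309
```

```bash
python3 - <<'E'
import numpy as np
for s in range(20):
    a=s*18;t=np.radians(a+3*np.arange(1,7));t0=np.radians(a)
    print(a,' '.join(f"{65*(np.sin(q)-np.sin(t0)):.1f},{65*(np.cos(q)-np.cos(t0)):.1f}" for q in t))
E
python3 -m handwheel '[{"x":0,"y":0.5,"z":0,"twist":0},{"x":0,"y":1,"z":0,"twist":0},{"x":0,"y":1.5,"z":0,"twist":0},{"x":0,"y":1.5,"z":0,"twist":0}]'
```

```text
0 3.4,-0.1 6.8,-0.4 10.2,-0.8 13.5,-1.4 16.8,-2.2 20.1,-3.2
18 3.2,-1.1 6.4,-2.4 9.4,-3.9 12.4,-5.5 15.3,-7.3 18.1,-9.2
36 2.7,-2.1 5.3,-4.3 7.8,-6.6 10.1,-9.1 12.3,-11.7 14.4,-14.4
54 1.9,-2.8 3.7,-5.7 5.3,-8.7 6.8,-11.8 8.1,-14.9 9.2,-18.1
72 1.0,-3.3 1.8,-6.6 2.4,-9.9 2.8,-13.3 3.1,-16.7 3.2,-20.1
90 -0.1,-3.4 -0.4,-6.8 -0.8,-10.2 -1.4,-13.5 -2.2,-16.8 -3.2,-20.1
108 -1.1,-3.2 -2.4,-6.4 -3.9,-9.4 -5.5,-12.4 -7.3,-15.3 -9.2,-18.1
126 -2.1,-2.7 -4.3,-5.3 -6.6,-7.8 -9.1,-10.1 -11.7,-12.3 -14.4,-14.4
144 -2.8,-1.9 -5.7,-3.7 -8.7,-5.3 -11.8,-6.8 -14.9,-8.1 -18.1,-9.2
162 -3.3,-1.0 -6.6,-1.8 -9.9,-2.4 -13.3,-2.8 -16.7,-3.1 -20.1,-3.2
180 -3.4,0.1 -6.8,0.4 -10.2,0.8 -13.5,1.4 -16.8,2.2 -20.1,3.2
198 -3.2,1.1 -6.4,2.4 -9.4,3.9 -12.4,5.5 -15.3,7.3 -18.1,9.2
216 -2.7,2.1 -5.3,4.3 -7.8,6.6 -10.1,9.1 -12.3,11.7 -14.4,14.4
234 -1.9,2.8 -3.7,5.7 -5.3,8.7 -6.8,11.8 -8.1,14.9 -9.2,18.1
252 -1.0,3.3 -1.8,6.6 -2.4,9.9 -2.8,13.3 -3.1,16.7 -3.2,20.1
270 0.1,3.4 0.4,6.8 0.8,10.2 1.4,13.5 2.2,16.8 3.2,20.1
288 1.1,3.2 2.4,6.4 3.9,9.4 5.5,12.4 7.3,15.3 9.2,18.1
306 2.1,2.7 4.3,5.3 6.6,7.8 9.1,10.1 11.7,12.3 14.4,14.4
324 2.8,1.9 5.7,3.7 8.7,5.3 11.8,6.8 14.9,8.1 18.1,9.2
342 3.3,1.0 6.6,1.8 9.9,2.4 13.3,2.8 16.7,3.1 20.1,3.2
t: 9.73
ee_pos: [0.6396, 0.0691, 0.1776]
ee_rot: [-1.059, 1.412, -1.416]
force: [-5.4, 0.7, 17.5]
gripper_width: 0.308
```

```bash
cat > f.py <<'E'
from h import *
import sys
th=np.radians(float(sys.argv[1]));s=r.get_state();F=s['force'];j=np.array([-mx[1],mx[0]])
rad=np.cos(th)*mx-np.sin(th)*j; tan=-np.sin(th)*mx-np.cos(th)*j
fx=F[:2]@mx;fr=F[:2]@rad;ft=F[:2]@tan
p=s['ee_pos'][:2]-AX; 
print("Fdown %.1f  radial(out+ on tool) %.1f tang %.1f | tool x %.1f tool z %.1f | r %.1f ang %.1f z %.4f t %.2f"%(F[2],fr,ft,-F[:2]@j,fx,1000*np.hypot(*p),np.degrees(np.arctan2(-p@j,p@mx))%360,s['ee_pos'][2],s['t']))
E
python3 -m handwheel '[{"x":0.9,"y":0.1,"z":-0.2,"twist":0},{"x":2.3,"y":0.2,"z":-0.4,"twist":0},{"x":4.5,"y":0.3,"z":-0.7,"twist":0},{"x":7.4,"y":0.4,"z":-1.1,"twist":0},{"x":10.4,"y":0.4,"z":-1.6,"twist":0},{"x":13.5,"y":0.4,"z":-2.2,"twist":0},{"x":16.8,"y":0.4,"z":-3,"twist":0},{"x":20.1,"y":0.4,"z":-4,"twist":0}]'; python3 f.py 18
```

```text
t: 10.4
ee_pos: [0.6305, 0.0517, 0.1776]
ee_rot: [-1.057, 1.411, -1.415]
force: [-3.3, 4.0, 19.4]
gripper_width: 0.313
Fdown 19.4  radial(out+ on tool) -5.0 tang -1.5 | tool x -2.9 tool z -4.3 | r 65.3 ang 18.0 z 0.1776 t 10.40
```

```bash
python3 -m handwheel '[{"x":3.1,"y":0,"z":-1.2,"twist":0},{"x":6.2,"y":0,"z":-2.6,"twist":0},{"x":9.1,"y":0,"z":-4.2,"twist":0},{"x":12,"y":0,"z":-5.9,"twist":0},{"x":14.9,"y":0,"z":-7.8,"twist":0},{"x":17.7,"y":0,"z":-9.8,"twist":0}]'; python3 f.py 36
```

```text
t: 10.9
ee_pos: [0.6164, 0.0377, 0.1777]
ee_rot: [-1.056, 1.411, -1.415]
force: [-1.3, 6.5, 19.9]
gripper_width: 0.307
Fdown 19.9  radial(out+ on tool) -6.0 tang -2.9 | tool x -5.9 tool z -3.1 | r 64.5 ang 35.5 z 0.1777 t 10.90
```

```bash
python3 -m handwheel '[{"x":2.5,"y":0,"z":-2.2,"twist":0},{"x":4.9,"y":0,"z":-4.5,"twist":0},{"x":7.2,"y":0,"z":-6.9,"twist":0},{"x":9.4,"y":0,"z":-9.4,"twist":0},{"x":11.4,"y":0,"z":-12.1,"twist":0},{"x":13.4,"y":0,"z":-14.8,"twist":0}]'; python3 f.py 54
```

```text
t: 11.4
ee_pos: [0.5991, 0.0287, 0.1778]
ee_rot: [-1.055, 1.409, -1.416]
force: [1.3, 5.5, 19.5]
gripper_width: 0.305
Fdown 19.5  radial(out+ on tool) -4.7 tang -3.1 | tool x -5.6 tool z -0.3 | r 63.8 ang 53.0 z 0.1778 t 11.40
```

```bash
python3 -m handwheel '[{"x":1.7,"y":0,"z":-2.8,"twist":0},{"x":3.3,"y":0,"z":-5.7,"twist":0},{"x":4.8,"y":0,"z":-8.7,"twist":0},{"x":6.1,"y":0,"z":-11.8,"twist":0},{"x":7.3,"y":0,"z":-14.9,"twist":0},{"x":8.2,"y":0,"z":-18.1,"twist":0}]'; python3 f.py 72
```

```text
t: 11.9
ee_pos: [0.58, 0.0253, 0.1779]
ee_rot: [-1.054, 1.408, -1.418]
force: [5.2, 1.9, 17.9]
gripper_width: 0.308
Fdown 17.9  radial(out+ on tool) -1.7 tang -5.3 | tool x -3.2 tool z 4.5 | r 63.1 ang 70.6 z 0.1779 t 11.90
```

```bash
python3 -m handwheel '[{"x":0.9,"y":0.1,"z":-3.3,"twist":0},{"x":1.6,"y":0.2,"z":-6.6,"twist":0},{"x":2.2,"y":0.3,"z":-9.9,"twist":0},{"x":2.6,"y":0.4,"z":-13.3,"twist":0},{"x":2.8,"y":0.4,"z":-16.7,"twist":0},{"x":2.9,"y":0.4,"z":-20.1,"twist":0}]'; python3 f.py 90
```

```text
t: 12.4
ee_pos: [0.5605, 0.0276, 0.1778]
ee_rot: [-1.053, 1.406, -1.42]
force: [6.1, 1.2, 18.6]
gripper_width: 0.306
Fdown 18.6  radial(out+ on tool) -2.9 tang -5.5 | tool x -2.9 tool z 5.5 | r 62.8 ang 88.6 z 0.1778 t 12.40
```

```bash
python3 -m handwheel '[{"x":-0.2,"y":0.1,"z":-3.4,"twist":0},{"x":-0.5,"y":0.2,"z":-6.8,"twist":0},{"x":-1,"y":0.3,"z":-10.2,"twist":0},{"x":-1.7,"y":0.3,"z":-13.5,"twist":0},{"x":-2.5,"y":0.3,"z":-16.8,"twist":0},{"x":-3.5,"y":0.3,"z":-20.1,"twist":0}]'; python3 f.py 108
```

```text
t: 12.9
ee_pos: [0.5425, 0.0358, 0.1778]
ee_rot: [-1.053, 1.405, -1.422]
force: [5.7, -5.0, 21.3]
gripper_width: 0.311
Fdown 21.3  radial(out+ on tool) 0.9 tang -7.5 | tool x 3.2 tool z 6.9 | r 62.6 ang 106.7 z 0.1778 t 12.90
```

```bash
python3 -m handwheel '[{"x":-1.1,"y":0,"z":-3.2,"twist":0},{"x":-2.4,"y":0,"z":-6.4,"twist":0},{"x":-3.9,"y":0,"z":-9.4,"twist":0},{"x":-5.5,"y":-0.1,"z":-12.4,"twist":0},{"x":-7.3,"y":-0.1,"z":-15.3,"twist":0},{"x":-9.2,"y":-0.1,"z":-18.1,"twist":0}]'; python3 f.py 126
```

```text
t: 13.4
ee_pos: [0.5275, 0.0492, 0.1777]
ee_rot: [-1.055, 1.405, -1.422]
force: [3.5, -6.6, 22.5]
gripper_width: 0.304
Fdown 22.5  radial(out+ on tool) 1.3 tang -7.4 | tool x 5.4 tool z 5.3 | r 62.7 ang 125.2 z 0.1777 t 13.40
```

Run:
```python
from h import *
s=r.get_state();R,_=cv2.Rodrigues(s['ee_rot']);print(R.round(4))
```

```text
[[-2.799e-01  1.100e-02  9.600e-01]
 [-9.600e-01 -3.900e-03 -2.799e-01]
 [ 6.000e-04 -9.999e-01  1.160e-02]]
```

```bash
python3 -m handwheel '[{"x":-2.1,"y":-0.1,"z":-2.7,"twist":0},{"x":-4.3,"y":-0.2,"z":-5.3,"twist":0},{"x":-6.6,"y":-0.3,"z":-7.8,"twist":0},{"x":-9.1,"y":-0.4,"z":-10.1,"twist":0},{"x":-11.7,"y":-0.5,"z":-12.3,"twist":0},{"x":-14.4,"y":-0.5,"z":-14.4,"twist":0}]'; python3 f.py 144
```

```text
t: 13.9
ee_pos: [0.5172, 0.0669, 0.1777]
ee_rot: [-1.056, 1.406, -1.422]
force: [1.6, -9.5, 20.3]
gripper_width: 0.31
Fdown 20.3  radial(out+ on tool) 1.8 tang -9.5 | tool x 8.7 tool z 4.1 | r 63.0 ang 144.0 z 0.1777 t 13.90
```

```bash
python3 -m handwheel '[{"x":-2.8,"y":0,"z":-1.9,"twist":0},{"x":-5.7,"y":0,"z":-3.7,"twist":0},{"x":-8.7,"y":-0.1,"z":-5.3,"twist":0},{"x":-11.8,"y":-0.1,"z":-6.8,"twist":0},{"x":-14.9,"y":-0.2,"z":-8.1,"twist":0},{"x":-18.1,"y":-0.2,"z":-9.2,"twist":0}]'; python3 f.py 162
```

```text
t: 14.4
ee_pos: [0.5129, 0.0868, 0.1776]
ee_rot: [-1.058, 1.407, -1.421]
force: [-1.7, -10.3, 21.1]
gripper_width: 0.309
Fdown 21.1  radial(out+ on tool) 2.0 tang -10.2 | tool x 10.3 tool z 1.3 | r 63.6 ang 162.5 z 0.1776 t 14.40
```

```bash
python3 -m handwheel '[{"x":-3.3,"y":0,"z":-1,"twist":0},{"x":-6.6,"y":0,"z":-1.9,"twist":0},{"x":-9.9,"y":-0.1,"z":-2.6,"twist":0},{"x":-13.3,"y":-0.1,"z":-3.1,"twist":0},{"x":-16.7,"y":-0.2,"z":-3.4,"twist":0},{"x":-20.1,"y":-0.2,"z":-3.5,"twist":0}]'; python3 f.py 180
```

```text
t: 14.9
ee_pos: [0.5149, 0.1072, 0.1775]
ee_rot: [-1.059, 1.408, -1.42]
force: [-2.0, -10.5, 19.5]
gripper_width: 0.309
Fdown 19.5  radial(out+ on tool) -1.0 tang -10.7 | tool x 10.7 tool z 1.0 | r 64.4 ang 180.8 z 0.1775 t 14.90
```

```bash
python3 -m handwheel '[{"x":-3.4,"y":0,"z":0.1,"twist":0},{"x":-6.8,"y":0,"z":0.4,"twist":0},{"x":-10.2,"y":0,"z":0.8,"twist":0},{"x":-13.5,"y":0,"z":1.4,"twist":0},{"x":-16.8,"y":0,"z":2.2,"twist":0},{"x":-20.1,"y":0,"z":3.2,"twist":0}]'; python3 f.py 198
```

```text
t: 15.4
ee_pos: [0.5231, 0.1257, 0.1774]
ee_rot: [-1.06, 1.41, -1.419]
force: [-4.4, -10.0, 20.0]
gripper_width: 0.305
Fdown 20.0  radial(out+ on tool) -2.0 tang -10.7 | tool x 10.8 tool z -1.4 | r 65.2 ang 198.8 z 0.1774 t 15.40
```

```bash
python3 -m handwheel '[{"x":-3.2,"y":0,"z":1.1,"twist":0},{"x":-6.3,"y":0,"z":2.4,"twist":0},{"x":-9.3,"y":0,"z":4,"twist":0},{"x":-12.3,"y":0,"z":5.6,"twist":0},{"x":-15.1,"y":0,"z":7.4,"twist":0},{"x":-17.9,"y":0,"z":9.4,"twist":0}]'; python3 f.py 216
```

```text
t: 15.9
ee_pos: [0.5365, 0.1407, 0.1773]
ee_rot: [-1.061, 1.411, -1.418]
force: [-7.6, -6.9, 20.8]
gripper_width: 0.308
Fdown 20.8  radial(out+ on tool) -0.8 tang -10.2 | tool x 8.7 tool z -5.4 | r 65.9 ang 216.5 z 0.1773 t 15.90
```

```bash
python3 -m handwheel '[{"x":-2.7,"y":0,"z":2.1,"twist":0},{"x":-5.3,"y":0,"z":4.3,"twist":0},{"x":-7.8,"y":0,"z":6.6,"twist":0},{"x":-10.1,"y":-0.1,"z":9.1,"twist":0},{"x":-12.3,"y":-0.1,"z":11.7,"twist":0},{"x":-14.4,"y":-0.1,"z":14.4,"twist":0}]'; python3 f.py 234
```

```text
t: 16.4
ee_pos: [0.554, 0.151, 0.1772]
ee_rot: [-1.061, 1.412, -1.417]
force: [-8.9, -4.7, 19.9]
gripper_width: 0.305
Fdown 19.9  radial(out+ on tool) -1.4 tang -9.9 | tool x 7.0 tool z -7.2 | r 66.6 ang 234.1 z 0.1772 t 16.40
```

```bash
python3 -m handwheel '[{"x":-1.9,"y":0,"z":2.8,"twist":0},{"x":-3.7,"y":0,"z":5.7,"twist":0},{"x":-5.3,"y":0,"z":8.7,"twist":0},{"x":-6.8,"y":0,"z":11.8,"twist":0},{"x":-8.1,"y":0,"z":14.9,"twist":0},{"x":-9.2,"y":0,"z":18.1,"twist":0}]'; python3 f.py 252
```

```text
t: 16.9
ee_pos: [0.5738, 0.1554, 0.1772]
ee_rot: [-1.061, 1.413, -1.416]
force: [-7.6, -0.3, 18.5]
gripper_width: 0.305
Fdown 18.5  radial(out+ on tool) -0.1 tang -7.6 | tool x 2.4 tool z -7.2 | r 67.1 ang 251.5 z 0.1772 t 16.90
```

```bash
python3 -m handwheel '[{"x":-1,"y":0.1,"z":3.3,"twist":0},{"x":-1.8,"y":0.1,"z":6.6,"twist":0},{"x":-2.4,"y":0.2,"z":9.9,"twist":0},{"x":-2.8,"y":0.2,"z":13.3,"twist":0},{"x":-3.1,"y":0.3,"z":16.7,"twist":0},{"x":-3.2,"y":0.3,"z":20.1,"twist":0}]'; python3 f.py 270
```

```text
t: 17.4
ee_pos: [0.5943, 0.1534, 0.1772]
ee_rot: [-1.059, 1.413, -1.415]
force: [-5.1, 1.7, 18.1]
gripper_width: 0.312
Fdown 18.1  radial(out+ on tool) 0.3 tang -5.4 | tool x -0.3 tool z -5.4 | r 67.5 ang 269.1 z 0.1772 t 17.40
```

```bash
python3 -m handwheel '[{"x":0.1,"y":0,"z":3.4,"twist":0},{"x":0.4,"y":0,"z":6.8,"twist":0},{"x":0.8,"y":0,"z":10.2,"twist":0},{"x":1.4,"y":0,"z":13.5,"twist":0},{"x":2.2,"y":0.1,"z":16.8,"twist":0},{"x":3.2,"y":0.1,"z":20.1,"twist":0}]'; python3 f.py 288
```

```text
t: 17.9
ee_pos: [0.6131, 0.1451, 0.1773]
ee_rot: [-1.057, 1.412, -1.415]
force: [-3.4, 4.9, 16.8]
gripper_width: 0.307
Fdown 16.8  radial(out+ on tool) 2.1 tang -5.5 | tool x -3.7 tool z -4.6 | r 67.6 ang 286.6 z 0.1773 t 17.90
```

```bash
python3 -m handwheel '[{"x":1.1,"y":0.2,"z":3.2,"twist":0},{"x":2.3,"y":0.3,"z":6.4,"twist":0},{"x":3.7,"y":0.4,"z":9.5,"twist":0},{"x":5.3,"y":0.5,"z":12.5,"twist":0},{"x":7.1,"y":0.6,"z":15.4,"twist":0},{"x":9,"y":0.7,"z":18.2,"twist":0}]'; python3 f.py 306
```

```text
t: 18.4
ee_pos: [0.6287, 0.1312, 0.1773]
ee_rot: [-1.056, 1.41, -1.416]
force: [-0.8, 3.1, 21.0]
gripper_width: 0.312
Fdown 21.0  radial(out+ on tool) 1.3 tang -2.9 | tool x -2.7 tool z -1.6 | r 67.5 ang 304.4 z 0.1773 t 18.40
```

```bash
python3 -m handwheel '[{"x":2.1,"y":0.1,"z":2.7,"twist":0},{"x":4.3,"y":0.1,"z":5.3,"twist":0},{"x":6.6,"y":0.2,"z":7.8,"twist":0},{"x":9.1,"y":0.2,"z":10.1,"twist":0},{"x":11.7,"y":0.2,"z":12.3,"twist":0},{"x":14.4,"y":0.2,"z":14.4,"twist":0}]'; python3 f.py 324
```

```text
t: 18.9
ee_pos: [0.6389, 0.1131, 0.1774]
ee_rot: [-1.054, 1.409, -1.417]
force: [1.7, 2.1, 19.1]
gripper_width: 0.31
Fdown 19.1  radial(out+ on tool) 2.4 tang -1.4 | tool x -2.5 tool z 1.1 | r 67.2 ang 322.2 z 0.1774 t 18.90
```

```bash
python3 -m handwheel '[{"x":2.8,"y":0,"z":2,"twist":0},{"x":5.7,"y":0.1,"z":3.8,"twist":0},{"x":8.7,"y":0.1,"z":5.4,"twist":0},{"x":11.8,"y":0.2,"z":7,"twist":0},{"x":14.9,"y":0.2,"z":8.3,"twist":0},{"x":18.1,"y":0.2,"z":9.4,"twist":0}]'; python3 f.py 342
```

```text
t: 19.4
ee_pos: [0.643, 0.0927, 0.1774]
ee_rot: [-1.054, 1.408, -1.417]
force: [1.9, 2.4, 20.3]
gripper_width: 0.304
Fdown 20.3  radial(out+ on tool) 2.0 tang -2.4 | tool x -2.9 tool z 1.1 | r 66.6 ang 340.0 z 0.1774 t 19.40
```

```bash
python3 -m handwheel '[{"x":3.3,"y":0,"z":1,"twist":0},{"x":6.6,"y":0,"z":1.8,"twist":0},{"x":9.9,"y":0,"z":2.4,"twist":0},{"x":13.3,"y":0,"z":2.8,"twist":0},{"x":16.7,"y":0,"z":3.1,"twist":0},{"x":20.1,"y":0,"z":3.2,"twist":0}]'; python3 f.py 0
python3 - <<'E'
from h import *
shot("side","s10",(290,110,380,210),6)
E
```

```text
t: 19.9
ee_pos: [0.6405, 0.0723, 0.1775]
ee_rot: [-1.054, 1.408, -1.418]
force: [0.7, 0.6, 21.7]
gripper_width: 0.308
Fdown 21.7  radial(out+ on tool) 0.5 tang -0.8 | tool x -0.8 tool z 0.5 | r 66.0 ang 357.8 z 0.1775 t 19.90
```

View pics/s10.png

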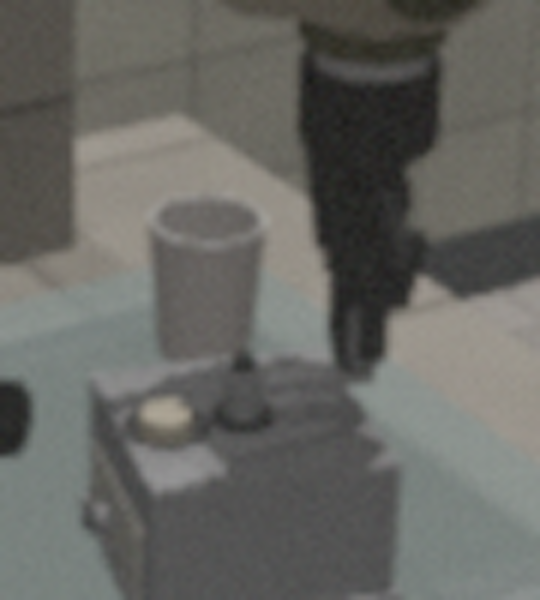

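Run:
```python
from h import *
from scipy.optimize import least_squares
P=np.array([[.6396,.0691],[.6305,.0517],[.6164,.0377],[.5991,.0287],[.58,.0253],[.5605,.0276],[.5425,.0358],[.5275,.0492],[.5172,.0669],[.5129,.0868],[.5149,.1072],[.5231,.1257],[.5365,.1407],[.554,.151],[.5738,.1554],[.5943,.1534],[.6131,.1451],[.6287,.1312],[.6389,.1131],[.643,.0927],[.6405,.0723]])
s=least_squares(lambda v:np.hypot(*(P-v[:2]).T)-v[2],[.5765,.088,.065]);print(s.x,(s.fun*1000).round(1))
d=P-s.x[:2];print((np.degrees(-np.arctan2(d[:,1],d[:,0])+M)%360).round(1))
```

```text
[0.57792948 0.0903677  0.06515241] [ 0.1  0.1  0.1  0.  -0.1 -0.  -0.1 -0.1 -0.  -0.   0.1  0.1  0.   0.
  0.  -0.  -0.1  0.  -0.1 -0.  -0. ]
[  2.8  20.1  37.7  54.9  72.   89.3 106.8 124.6 142.7 160.7 178.8 196.6
 214.3 232.3 250.2 268.4 286.5 305.  323.4 341.7 359.9]
```

```bash
python3 - <<'E'
import numpy as np
for s in range(10):
    a=s*36;t=np.radians(a+3*np.arange(1,13));t0=np.radians(a)
    print(a,' '.join(f"{65.1*(np.sin(q)-np.sin(t0)):.1f},{65.1*(np.cos(q)-np.cos(t0)):.1f}" for q in t))
E
python3 f.py 0
```

```text
0 3.4,-0.1 6.8,-0.4 10.2,-0.8 13.5,-1.4 16.8,-2.2 20.1,-3.2 23.3,-4.3 26.5,-5.6 29.6,-7.1 32.5,-8.7 35.5,-10.5 38.3,-12.4
36 2.7,-2.1 5.3,-4.3 7.8,-6.6 10.1,-9.1 12.3,-11.7 14.4,-14.4 16.3,-17.2 18.1,-20.1 19.7,-23.1 21.2,-26.2 22.5,-29.3 23.6,-32.5
72 1.0,-3.3 1.8,-6.6 2.4,-9.9 2.8,-13.3 3.1,-16.7 3.2,-20.1 3.1,-23.5 2.8,-26.9 2.4,-30.3 1.8,-33.7 1.0,-37.0 0.0,-40.2
108 -1.1,-3.2 -2.4,-6.4 -3.9,-9.4 -5.5,-12.4 -7.3,-15.3 -9.2,-18.1 -11.3,-20.9 -13.5,-23.4 -15.9,-25.9 -18.4,-28.3 -20.9,-30.5 -23.6,-32.5
144 -2.8,-1.9 -5.7,-3.7 -8.7,-5.3 -11.8,-6.8 -14.9,-8.1 -18.1,-9.2 -21.4,-10.2 -24.7,-11.0 -28.1,-11.6 -31.5,-12.1 -34.9,-12.3 -38.3,-12.4
180 -3.4,0.1 -6.8,0.4 -10.2,0.8 -13.5,1.4 -16.8,2.2 -20.1,3.2 -23.3,4.3 -26.5,5.6 -29.6,7.1 -32.6,8.7 -35.5,10.5 -38.3,12.4
216 -2.7,2.1 -5.3,4.3 -7.8,6.6 -10.1,9.1 -12.3,11.7 -14.4,14.4 -16.3,17.2 -18.1,20.1 -19.7,23.1 -21.2,26.2 -22.5,29.3 -23.6,32.5
252 -1.0,3.3 -1.8,6.6 -2.4,9.9 -2.8,13.3 -3.1,16.7 -3.2,20.1 -3.1,23.5 -2.8,26.9 -2.4,30.3 -1.8,33.7 -1.0,37.0 -0.0,40.2
288 1.1,3.2 2.4,6.4 3.9,9.4 5.5,12.4 7.3,15.3 9.2,18.1 11.3,20.9 13.5,23.4 15.9,25.9 18.4,28.3 20.9,30.5 23.6,32.6
324 2.8,1.9 5.7,3.7 8.7,5.3 11.8,6.8 14.9,8.1 18.1,9.2 21.4,10.2 24.7,11.0 28.1,11.6 31.5,12.1 34.9,12.3 38.3,12.4
Fdown 22.0  radial(out+ on tool) 0.3 tang -0.6 | tool x -0.6 tool z 0.3 | r 66.0 ang 358.3 z 0.1775 t 19.95
```

```bash
python3 -m handwheel '[{"x":3,"y":-0.1,"z":-0.1,"twist":0},{"x":6.6,"y":-0.2,"z":-0.4,"twist":0},{"x":10.2,"y":-0.3,"z":-0.8,"twist":0},{"x":13.5,"y":-0.3,"z":-1.4,"twist":0},{"x":16.8,"y":-0.3,"z":-2.2,"twist":0},{"x":20.1,"y":-0.3,"z":-3.2,"twist":0},{"x":23.3,"y":-0.3,"z":-4.3,"twist":0},{"x":26.5,"y":-0.3,"z":-5.6,"twist":0},{"x":29.6,"y":-0.3,"z":-7.1,"twist":0},{"x":32.5,"y":-0.3,"z":-8.7,"twist":0},{"x":35.5,"y":-0.3,"z":-10.5,"twist":0},{"x":38.3,"y":-0.3,"z":-12.4,"twist":0}]'; python3 f.py 36
```

```text
t: 20.95
ee_pos: [0.6179, 0.039, 0.1777]
ee_rot: [-1.054, 1.408, -1.418]
force: [2.1, 1.5, 20.8]
gripper_width: 0.311
Fdown 20.8  radial(out+ on tool) 0.1 tang -2.5 | tool x -2.0 tool z 1.6 | r 64.4 ang 33.8 z 0.1777 t 20.95
```

```bash
python3 -m handwheel '[{"x":2.7,"y":0,"z":-2.1,"twist":0},{"x":5.3,"y":0,"z":-4.3,"twist":0},{"x":7.8,"y":0,"z":-6.6,"twist":0},{"x":10.1,"y":0,"z":-9.1,"twist":0},{"x":12.3,"y":0,"z":-11.7,"twist":0},{"x":14.4,"y":0,"z":-14.4,"twist":0},{"x":16.3,"y":0,"z":-17.2,"twist":0},{"x":18.1,"y":0.1,"z":-20.1,"twist":0},{"x":19.7,"y":0.1,"z":-23.1,"twist":0},{"x":21.2,"y":0.2,"z":-26.2,"twist":0},{"x":22.5,"y":0.2,"z":-29.3,"twist":0},{"x":23.6,"y":0.2,"z":-32.5,"twist":0}]'; python3 f.py 72
```

```text
t: 21.95
ee_pos: [0.5809, 0.0253, 0.1778]
ee_rot: [-1.053, 1.406, -1.42]
force: [5.9, 0.5, 22.9]
gripper_width: 0.307
Fdown 22.9  radial(out+ on tool) -0.3 tang -5.9 | tool x -2.1 tool z 5.5 | r 63.2 ang 69.8 z 0.1778 t 21.95
```

```bash
python3 -m handwheel '[{"x":1,"y":-0.2,"z":-3.3,"twist":0},{"x":1.8,"y":-0.3,"z":-6.6,"twist":0},{"x":2.4,"y":-0.4,"z":-9.9,"twist":0},{"x":2.8,"y":-0.5,"z":-13.3,"twist":0},{"x":3.1,"y":-0.5,"z":-16.7,"twist":0},{"x":3.2,"y":-0.5,"z":-20.1,"twist":0},{"x":3.1,"y":-0.5,"z":-23.5,"twist":0},{"x":2.8,"y":-0.5,"z":-26.9,"twist":0},{"x":2.4,"y":-0.5,"z":-30.3,"twist":0},{"x":1.8,"y":-0.5,"z":-33.7,"twist":0},{"x":1,"y":-0.6,"z":-37,"twist":0},{"x":0,"y":-0.6,"z":-40.2,"twist":0}]'; python3 f.py 108
```

```text
t: 22.95
ee_pos: [0.5425, 0.0357, 0.1778]
ee_rot: [-1.053, 1.405, -1.421]
force: [6.6, -4.0, 19.8]
gripper_width: 0.31
Fdown 19.8  radial(out+ on tool) -0.4 tang -7.7 | tool x 2.0 tool z 7.5 | r 62.6 ang 106.7 z 0.1778 t 22.95
```

```bash
python3 -m handwheel '[{"x":-1.1,"y":0,"z":-3.2,"twist":0},{"x":-2.4,"y":0,"z":-6.4,"twist":0},{"x":-3.9,"y":-0.1,"z":-9.4,"twist":0},{"x":-5.5,"y":-0.1,"z":-12.4,"twist":0},{"x":-7.3,"y":-0.1,"z":-15.3,"twist":0},{"x":-9.2,"y":-0.2,"z":-18.1,"twist":0},{"x":-11.3,"y":-0.2,"z":-20.9,"twist":0},{"x":-13.5,"y":-0.2,"z":-23.4,"twist":0},{"x":-15.9,"y":-0.3,"z":-25.9,"twist":0},{"x":-18.4,"y":-0.3,"z":-28.3,"twist":0},{"x":-20.9,"y":-0.3,"z":-30.5,"twist":0},{"x":-23.6,"y":-0.3,"z":-32.5,"twist":0}]'; python3 f.py 144
```

```text
t: 23.95
ee_pos: [0.5173, 0.0667, 0.1777]
ee_rot: [-1.057, 1.406, -1.422]
force: [1.0, -9.2, 21.2]
gripper_width: 0.305
Fdown 21.2  radial(out+ on tool) 2.2 tang -9.0 | tool x 8.6 tool z 3.5 | r 63.0 ang 143.8 z 0.1777 t 23.95
```

```bash
python3 -m handwheel '[{"x":-2.8,"y":0,"z":-1.9,"twist":0},{"x":-5.7,"y":0,"z":-3.8,"twist":0},{"x":-8.7,"y":-0.1,"z":-5.4,"twist":0},{"x":-11.8,"y":-0.1,"z":-6.9,"twist":0},{"x":-14.9,"y":-0.2,"z":-8.3,"twist":0},{"x":-18.1,"y":-0.2,"z":-9.4,"twist":0},{"x":-21.4,"y":-0.2,"z":-10.4,"twist":0},{"x":-24.7,"y":-0.3,"z":-11.2,"twist":0},{"x":-28.1,"y":-0.3,"z":-11.8,"twist":0},{"x":-31.5,"y":-0.4,"z":-12.4,"twist":0},{"x":-34.9,"y":-0.4,"z":-12.6,"twist":0},{"x":-38.3,"y":-0.4,"z":-12.7,"twist":0}]'; python3 f.py 180
```

```text
t: 24.95
ee_pos: [0.5149, 0.1072, 0.1775]
ee_rot: [-1.059, 1.409, -1.42]
force: [-2.6, -10.5, 19.6]
gripper_width: 0.307
Fdown 19.6  radial(out+ on tool) -0.4 tang -10.8 | tool x 10.8 tool z 0.4 | r 64.4 ang 180.8 z 0.1775 t 24.95
```

Same position as on the first turn at the front: no skid.

```bash
python3 -m handwheel '[{"x":-3.4,"y":0,"z":0.1,"twist":0},{"x":-6.8,"y":0,"z":0.4,"twist":0},{"x":-10.2,"y":0,"z":0.8,"twist":0},{"x":-13.5,"y":0,"z":1.4,"twist":0},{"x":-16.8,"y":0,"z":2.3,"twist":0},{"x":-20,"y":0,"z":3.3,"twist":0},{"x":-23.2,"y":0,"z":4.4,"twist":0},{"x":-26.4,"y":0,"z":5.7,"twist":0},{"x":-29.5,"y":0,"z":7.3,"twist":0},{"x":-32.4,"y":0,"z":8.9,"twist":0},{"x":-35.3,"y":0,"z":10.7,"twist":0},{"x":-38.1,"y":0,"z":12.6,"twist":0}]'; python3 f.py 216
```

```text
t: 25.95
ee_pos: [0.5367, 0.1409, 0.1773]
ee_rot: [-1.061, 1.411, -1.418]
force: [-7.5, -6.4, 21.1]
gripper_width: 0.312
Fdown 21.1  radial(out+ on tool) -0.4 tang -9.8 | tool x 8.2 tool z -5.4 | r 66.0 ang 216.6 z 0.1773 t 25.95
```

```bash
python3 -m handwheel '[{"x":-2.7,"y":0,"z":2.1,"twist":0},{"x":-5.3,"y":0,"z":4.3,"twist":0},{"x":-7.8,"y":0,"z":6.6,"twist":0},{"x":-10.1,"y":0,"z":9.1,"twist":0},{"x":-12.3,"y":0,"z":11.7,"twist":0},{"x":-14.4,"y":0,"z":14.4,"twist":0},{"x":-16.3,"y":0,"z":17.2,"twist":0},{"x":-18.1,"y":0,"z":20.1,"twist":0},{"x":-19.7,"y":0,"z":23.1,"twist":0},{"x":-21.2,"y":0.1,"z":26.2,"twist":0},{"x":-22.5,"y":0.1,"z":29.3,"twist":0},{"x":-23.6,"y":0.1,"z":32.5,"twist":0}]'; python3 f.py 252
```

```text
t: 26.95
ee_pos: [0.5742, 0.1554, 0.1772]
ee_rot: [-1.06, 1.413, -1.416]
force: [-7.8, -1.2, 19.1]
gripper_width: 0.31
Fdown 19.1  radial(out+ on tool) -1.0 tang -7.8 | tool x 3.4 tool z -7.2 | r 67.2 ang 251.8 z 0.1772 t 26.95
```

```bash
python3 -m handwheel '[{"x":-1,"y":0.1,"z":3.3,"twist":0},{"x":-1.8,"y":0.2,"z":6.6,"twist":0},{"x":-2.4,"y":0.3,"z":9.9,"twist":0},{"x":-2.8,"y":0.3,"z":13.3,"twist":0},{"x":-3.1,"y":0.4,"z":16.7,"twist":0},{"x":-3.2,"y":0.4,"z":20.1,"twist":0},{"x":-3.1,"y":0.5,"z":23.5,"twist":0},{"x":-2.8,"y":0.6,"z":26.9,"twist":0},{"x":-2.4,"y":0.6,"z":30.3,"twist":0},{"x":-1.8,"y":0.7,"z":33.7,"twist":0},{"x":-1,"y":0.7,"z":37,"twist":0},{"x":0,"y":0.8,"z":40.2,"twist":0}]'; python3 f.py 288
```

```text
t: 27.95
ee_pos: [0.6135, 0.1449, 0.1771]
ee_rot: [-1.057, 1.411, -1.415]
force: [-4.1, 2.6, 20.1]
gripper_width: 0.306
Fdown 20.1  radial(out+ on tool) -0.2 tang -4.9 | tool x -1.3 tool z -4.7 | r 67.6 ang 287.0 z 0.1771 t 27.95
```

```bash
python3 -m handwheel '[{"x":1.1,"y":0.1,"z":3.2,"twist":0},{"x":2.3,"y":0.1,"z":6.4,"twist":0},{"x":3.7,"y":0.2,"z":9.5,"twist":0},{"x":5.3,"y":0.2,"z":12.5,"twist":0},{"x":7.1,"y":0.3,"z":15.4,"twist":0},{"x":9,"y":0.3,"z":18.2,"twist":0},{"x":11.1,"y":0.4,"z":21,"twist":0},{"x":13.3,"y":0.4,"z":23.5,"twist":0},{"x":15.7,"y":0.5,"z":26,"twist":0},{"x":18.2,"y":0.5,"z":28.4,"twist":0},{"x":20.7,"y":0.5,"z":30.6,"twist":0},{"x":23.4,"y":0.5,"z":32.7,"twist":0}]'; python3 f.py 324
```

```text
t: 28.95
ee_pos: [0.6391, 0.113, 0.1773]
ee_rot: [-1.055, 1.409, -1.417]
force: [-0.6, 2.9, 20.6]
gripper_width: 0.308
Fdown 20.6  radial(out+ on tool) 0.4 tang -3.0 | tool x -2.7 tool z -1.4 | r 67.2 ang 322.3 z 0.1773 t 28.95
```

```bash
python3 -m handwheel '[{"x":2.8,"y":0,"z":1.9,"twist":0},{"x":5.7,"y":0,"z":3.7,"twist":0},{"x":8.7,"y":0,"z":5.3,"twist":0},{"x":11.8,"y":0,"z":6.8,"twist":0},{"x":14.9,"y":0,"z":8.1,"twist":0},{"x":18.1,"y":0,"z":9.2,"twist":0},{"x":21.4,"y":0,"z":10.2,"twist":0},{"x":24.7,"y":0,"z":11,"twist":0},{"x":28.1,"y":0,"z":11.6,"twist":0},{"x":31.5,"y":0,"z":12.1,"twist":0},{"x":34.9,"y":0,"z":12.3,"twist":0},{"x":38.3,"y":0,"z":12.4,"twist":0}]'; python3 f.py 0
```

```text
t: 29.95
ee_pos: [0.6405, 0.0723, 0.1775]
ee_rot: [-1.054, 1.408, -1.418]
force: [1.2, 1.0, 21.6]
gripper_width: 0.304
Fdown 21.6  radial(out+ on tool) 0.9 tang -1.3 | tool x -1.3 tool z 0.9 | r 66.0 ang 357.8 z 0.1775 t 29.95
```

```bash
python3 -m handwheel '[{"x":3.4,"y":-0.1,"z":-0.1,"twist":0},{"x":6.8,"y":-0.1,"z":-0.4,"twist":0},{"x":10.2,"y":-0.2,"z":-0.8,"twist":0},{"x":13.5,"y":-0.2,"z":-1.4,"twist":0},{"x":16.8,"y":-0.2,"z":-2.2,"twist":0},{"x":20.1,"y":-0.2,"z":-3.2,"twist":0},{"x":23.3,"y":-0.2,"z":-4.3,"twist":0},{"x":26.5,"y":-0.2,"z":-5.6,"twist":0},{"x":29.6,"y":-0.2,"z":-7.1,"twist":0},{"x":32.5,"y":-0.2,"z":-8.7,"twist":0},{"x":35.5,"y":-0.2,"z":-10.5,"twist":0},{"x":38.3,"y":-0.2,"z":-12.4,"twist":0}]'; python3 f.py 36
```

```text
t: 30.95
ee_pos: [0.618, 0.039, 0.1777]
ee_rot: [-1.054, 1.408, -1.418]
force: [2.2, 1.8, 20.8]
gripper_width: 0.309
Fdown 20.8  radial(out+ on tool) -0.1 tang -2.8 | tool x -2.4 tool z 1.6 | r 64.5 ang 33.7 z 0.1777 t 30.95
```

Third turn, same profile.

```bash
python3 -m handwheel '[{"x":2.7,"y":0,"z":-2.1,"twist":0},{"x":5.3,"y":0,"z":-4.3,"twist":0},{"x":7.8,"y":0,"z":-6.6,"twist":0},{"x":10.1,"y":0,"z":-9.1,"twist":0},{"x":12.3,"y":0,"z":-11.7,"twist":0},{"x":14.4,"y":0,"z":-14.4,"twist":0},{"x":16.3,"y":-0.1,"z":-17.2,"twist":0},{"x":18.1,"y":-0.1,"z":-20.1,"twist":0},{"x":19.7,"y":-0.1,"z":-23.1,"twist":0},{"x":21.2,"y":-0.1,"z":-26.2,"twist":0},{"x":22.5,"y":-0.1,"z":-29.3,"twist":0},{"x":23.6,"y":-0.1,"z":-32.5,"twist":0}]'; python3 f.py 72
```

```text
t: 31.95
ee_pos: [0.5809, 0.0253, 0.1778]
ee_rot: [-1.053, 1.406, -1.419]
force: [4.5, 1.5, 22.3]
gripper_width: 0.309
Fdown 22.3  radial(out+ on tool) -1.3 tang -4.5 | tool x -2.7 tool z 3.9 | r 63.1 ang 69.8 z 0.1778 t 31.95
```

```bash
python3 -m handwheel '[{"x":1,"y":0,"z":-3.3,"twist":0},{"x":1.8,"y":-0.1,"z":-6.6,"twist":0},{"x":2.4,"y":-0.1,"z":-9.9,"twist":0},{"x":2.8,"y":-0.2,"z":-13.3,"twist":0},{"x":3.1,"y":-0.2,"z":-16.7,"twist":0},{"x":3.2,"y":-0.2,"z":-20.1,"twist":0},{"x":3.1,"y":-0.3,"z":-23.5,"twist":0},{"x":2.8,"y":-0.3,"z":-26.9,"twist":0},{"x":2.4,"y":-0.3,"z":-30.3,"twist":0},{"x":1.8,"y":-0.3,"z":-33.7,"twist":0},{"x":1,"y":-0.3,"z":-37,"twist":0},{"x":0,"y":-0.3,"z":-40.2,"twist":0}]'; python3 f.py 108
```

```text
t: 32.95
ee_pos: [0.5427, 0.0356, 0.1778]
ee_rot: [-1.054, 1.405, -1.421]
force: [5.3, -3.3, 19.9]
gripper_width: 0.304
Fdown 19.9  radial(out+ on tool) -0.3 tang -6.2 | tool x 1.7 tool z 6.0 | r 62.6 ang 106.5 z 0.1778 t 32.95
```

```bash
python3 -m handwheel '[{"x":-1.1,"y":0,"z":-3.2,"twist":0},{"x":-2.4,"y":0,"z":-6.4,"twist":0},{"x":-3.9,"y":-0.1,"z":-9.4,"twist":0},{"x":-5.5,"y":-0.1,"z":-12.4,"twist":0},{"x":-7.3,"y":-0.1,"z":-15.3,"twist":0},{"x":-9.2,"y":-0.2,"z":-18.1,"twist":0},{"x":-11.3,"y":-0.2,"z":-20.9,"twist":0},{"x":-13.5,"y":-0.2,"z":-23.4,"twist":0},{"x":-15.9,"y":-0.3,"z":-25.9,"twist":0},{"x":-18.4,"y":-0.3,"z":-28.3,"twist":0},{"x":-20.9,"y":-0.3,"z":-30.5,"twist":0},{"x":-23.6,"y":-0.3,"z":-32.5,"twist":0}]'; python3 f.py 144
```

```text
t: 33.95
ee_pos: [0.5173, 0.0666, 0.1777]
ee_rot: [-1.057, 1.406, -1.422]
force: [0.2, -10.8, 22.1]
gripper_width: 0.309
Fdown 22.1  radial(out+ on tool) 3.5 tang -10.2 | tool x 10.3 tool z 3.2 | r 63.0 ang 143.7 z 0.1777 t 33.95
```

```bash
python3 -m handwheel '[{"x":-2.8,"y":0,"z":-1.9,"twist":0},{"x":-5.7,"y":0,"z":-3.8,"twist":0},{"x":-8.7,"y":-0.1,"z":-5.4,"twist":0},{"x":-11.8,"y":-0.1,"z":-6.9,"twist":0},{"x":-14.9,"y":-0.2,"z":-8.3,"twist":0},{"x":-18.1,"y":-0.2,"z":-9.4,"twist":0},{"x":-21.4,"y":-0.2,"z":-10.4,"twist":0},{"x":-24.7,"y":-0.3,"z":-11.2,"twist":0},{"x":-28.1,"y":-0.3,"z":-11.8,"twist":0},{"x":-31.5,"y":-0.4,"z":-12.4,"twist":0},{"x":-34.9,"y":-0.4,"z":-12.6,"twist":0},{"x":-38.3,"y":-0.4,"z":-12.7,"twist":0}]'; python3 f.py 180
```

```text
t: 34.95
ee_pos: [0.5149, 0.1072, 0.1775]
ee_rot: [-1.059, 1.409, -1.42]
force: [-3.2, -11.0, 21.3]
gripper_width: 0.305
Fdown 21.3  radial(out+ on tool) -0.0 tang -11.4 | tool x 11.4 tool z 0.0 | r 64.4 ang 180.9 z 0.1775 t 34.95
```

```bash
python3 -m handwheel '[{"x":-3.4,"y":0,"z":0.1,"twist":0},{"x":-6.8,"y":-0.1,"z":0.4,"twist":0},{"x":-10.2,"y":-0.1,"z":0.8,"twist":0},{"x":-13.5,"y":-0.2,"z":1.4,"twist":0},{"x":-16.8,"y":-0.2,"z":2.3,"twist":0},{"x":-20,"y":-0.2,"z":3.3,"twist":0},{"x":-23.2,"y":-0.2,"z":4.4,"twist":0},{"x":-26.4,"y":-0.2,"z":5.7,"twist":0},{"x":-29.5,"y":-0.2,"z":7.3,"twist":0},{"x":-32.4,"y":-0.2,"z":8.9,"twist":0},{"x":-35.3,"y":-0.2,"z":10.7,"twist":0},{"x":-38.1,"y":-0.2,"z":12.6,"twist":0}]'; python3 f.py 216
```

```text
t: 35.95
ee_pos: [0.5367, 0.1409, 0.1773]
ee_rot: [-1.061, 1.412, -1.418]
force: [-7.8, -6.9, 21.0]
gripper_width: 0.308
Fdown 21.0  radial(out+ on tool) -0.7 tang -10.4 | tool x 8.8 tool z -5.5 | r 66.0 ang 216.6 z 0.1773 t 35.95
```

```bash
python3 -m handwheel '[{"x":-2.7,"y":0,"z":2.1,"twist":0},{"x":-5.3,"y":0,"z":4.3,"twist":0},{"x":-7.8,"y":0,"z":6.6,"twist":0},{"x":-10.1,"y":0,"z":9.1,"twist":0},{"x":-12.3,"y":0,"z":11.7,"twist":0},{"x":-14.4,"y":0,"z":14.4,"twist":0},{"x":-16.3,"y":0,"z":17.2,"twist":0},{"x":-18.1,"y":0,"z":20.1,"twist":0},{"x":-19.7,"y":0.1,"z":23.1,"twist":0},{"x":-21.2,"y":0.1,"z":26.2,"twist":0},{"x":-22.5,"y":0.2,"z":29.3,"twist":0},{"x":-23.6,"y":0.2,"z":32.5,"twist":0}]'; python3 f.py 252
```

```text
t: 36.95
ee_pos: [0.5742, 0.1555, 0.1772]
ee_rot: [-1.06, 1.413, -1.416]
force: [-7.9, -0.5, 18.7]
gripper_width: 0.306
Fdown 18.7  radial(out+ on tool) -0.3 tang -8.0 | tool x 2.7 tool z -7.5 | r 67.2 ang 251.9 z 0.1772 t 36.95
```

```bash
python3 -m handwheel '[{"x":-1,"y":0.1,"z":3.3,"twist":0},{"x":-1.8,"y":0.2,"z":6.6,"twist":0},{"x":-2.4,"y":0.3,"z":9.9,"twist":0},{"x":-2.8,"y":0.3,"z":13.3,"twist":0},{"x":-3.1,"y":0.4,"z":16.7,"twist":0},{"x":-3.2,"y":0.4,"z":20.1,"twist":0},{"x":-3.1,"y":0.5,"z":23.5,"twist":0},{"x":-2.8,"y":0.6,"z":26.9,"twist":0},{"x":-2.4,"y":0.6,"z":30.3,"twist":0},{"x":-1.8,"y":0.7,"z":33.7,"twist":0},{"x":-1,"y":0.7,"z":37,"twist":0},{"x":0,"y":0.8,"z":40.2,"twist":0}]'; python3 f.py 288
```

```text
t: 37.95
ee_pos: [0.6136, 0.1448, 0.1772]
ee_rot: [-1.057, 1.411, -1.415]
force: [-3.8, 3.0, 20.6]
gripper_width: 0.305
Fdown 20.6  radial(out+ on tool) 0.4 tang -4.9 | tool x -1.8 tool z -4.5 | r 67.6 ang 287.1 z 0.1772 t 37.95
```

```bash
python3 -m handwheel '[{"x":1.1,"y":0.1,"z":3.2,"twist":0},{"x":2.3,"y":0.1,"z":6.4,"twist":0},{"x":3.7,"y":0.2,"z":9.5,"twist":0},{"x":5.3,"y":0.2,"z":12.5,"twist":0},{"x":7.1,"y":0.3,"z":15.4,"twist":0},{"x":9,"y":0.3,"z":18.2,"twist":0},{"x":11.1,"y":0.4,"z":21,"twist":0},{"x":13.3,"y":0.4,"z":23.5,"twist":0},{"x":15.7,"y":0.5,"z":26,"twist":0},{"x":18.2,"y":0.5,"z":28.4,"twist":0},{"x":20.7,"y":0.5,"z":30.6,"twist":0},{"x":23.4,"y":0.5,"z":32.7,"twist":0}]'; python3 f.py 324
```

```text
t: 38.95
ee_pos: [0.6391, 0.1129, 0.1773]
ee_rot: [-1.055, 1.409, -1.417]
force: [-0.9, 1.9, 20.8]
gripper_width: 0.307
Fdown 20.8  radial(out+ on tool) -0.2 tang -2.1 | tool x -1.6 tool z -1.4 | r 67.2 ang 322.3 z 0.1773 t 38.95
```

```bash
python3 -m handwheel '[{"x":2.8,"y":0,"z":1.9,"twist":0},{"x":5.7,"y":0,"z":3.7,"twist":0},{"x":8.7,"y":0,"z":5.3,"twist":0},{"x":11.8,"y":0,"z":6.8,"twist":0},{"x":14.9,"y":0,"z":8.1,"twist":0},{"x":18.1,"y":0,"z":9.2,"twist":0},{"x":21.4,"y":0,"z":10.2,"twist":0},{"x":24.7,"y":0,"z":11,"twist":0},{"x":28.1,"y":0,"z":11.6,"twist":0},{"x":31.5,"y":0,"z":12.1,"twist":0},{"x":34.9,"y":0,"z":12.3,"twist":0},{"x":37,"y":0,"z":12.4,"twist":0}]'
python3 -m handwheel '[{"x":1,"y":0,"z":0,"twist":0},{"x":1.3,"y":0,"z":0,"twist":0},{"x":1.3,"y":0,"z":0,"twist":0},{"x":1.3,"y":0,"z":0,"twist":0}]'; python3 f.py 0
python3 - <<'E'
from h import *
shot("side","s11",(290,110,380,210),6)
E
```

```text
t: 39.95
ee_pos: [0.6409, 0.0734, 0.1775]
ee_rot: [-1.055, 1.409, -1.418]
force: [1.3, 0.5, 21.5]
gripper_width: 0.305
t: 40.28
ee_pos: [0.6405, 0.0722, 0.1775]
ee_rot: [-1.055, 1.408, -1.418]
force: [0.7, 0.3, 21.1]
gripper_width: 0.307
Fdown 21.1  radial(out+ on tool) 0.6 tang -0.5 | tool x -0.5 tool z 0.6 | r 66.0 ang 357.9 z 0.1775 t 40.28
```

View pics/s11.png

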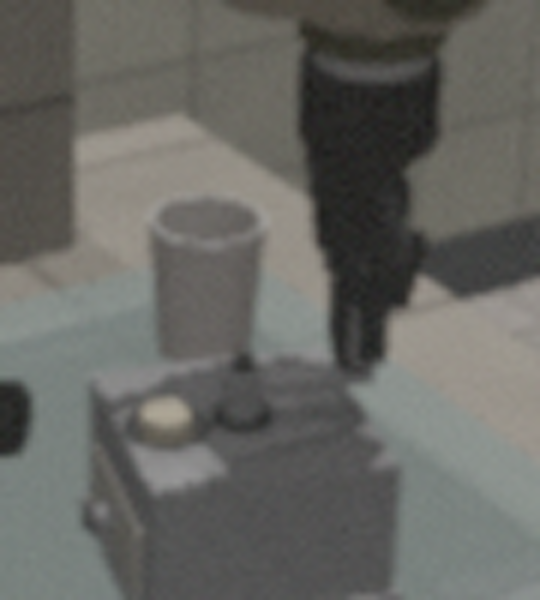

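```bash
python3 -m handwheel '[{"x":0,"y":-1,"z":0,"twist":0},{"x":0,"y":-2,"z":0,"twist":0},{"x":0,"y":-3,"z":0,"twist":0},{"x":0,"y":-3,"z":0,"twist":0}]'; python3 f.py 0
```

```text
t: 40.67
ee_pos: [0.6402, 0.072, 0.1779]
ee_rot: [-1.057, 1.411, -1.417]
force: [5.5, -0.7, 7.5]
gripper_width: 0.313
Fdown 7.5  radial(out+ on tool) 5.4 tang -0.8 | tool x -0.8 tool z 5.4 | r 65.7 ang 358.1 z 0.1779 t 40.67
```

```bash
python3 -m handwheel '[{"x":0,"y":-0.4,"z":0.5,"twist":0},{"x":0,"y":-0.8,"z":1,"twist":0},{"x":0,"y":-0.8,"z":1.1,"twist":0}]'; python3 f.py 0
python3 -m handwheel '[{"x":0,"y":0,"z":0,"twist":0},{"x":0,"y":0,"z":0,"twist":0},{"x":0,"y":0,"z":0,"twist":0},{"x":0,"y":0,"z":0,"twist":0},{"x":0,"y":0,"z":0,"twist":0},{"x":0,"y":0,"z":0,"twist":0}]' 0.1 20; python3 f.py 0
```

```text
t: 40.92
ee_pos: [0.6402, 0.072, 0.1779]
ee_rot: [-1.06, 1.413, -1.416]
force: [0.8, -0.5, 6.4]
gripper_width: 0.31
Fdown 6.4  radial(out+ on tool) 0.9 tang 0.2 | tool x 0.2 tool z 0.9 | r 65.8 ang 358.1 z 0.1779 t 40.92
t: 41.42
ee_pos: [0.6396, 0.0721, 0.1769]
ee_rot: [-1.062, 1.415, -1.414]
force: [0.3, 0.2, -0.5]
gripper_width: 0.902
Fdown -0.5  radial(out+ on tool) 0.2 tang -0.3 | tool x -0.3 tool z 0.2 | r 65.1 ang 358.2 z 0.1769 t 41.42
```

Released cleanly. Now rise straight up and clear the view for a final check.

```bash
python3 -m handwheel '[{"x":0,"y":-8,"z":0,"twist":0},{"x":0,"y":-25,"z":0,"twist":0},{"x":0,"y":-50,"z":0,"twist":0},{"x":0,"y":-80,"z":0,"twist":0},{"x":0,"y":-110,"z":0,"twist":0},{"x":0,"y":-125,"z":0,"twist":0},{"x":0,"y":-130,"z":0,"twist":0}]' 0
python3 -m handwheel '[{"x":10,"y":0,"z":-5,"twist":0},{"x":35,"y":0,"z":-15,"twist":0},{"x":65,"y":0,"z":-25,"twist":0},{"x":100,"y":0,"z":-40,"twist":0},{"x":135,"y":0,"z":-55,"twist":0},{"x":170,"y":0,"z":-70,"twist":0},{"x":205,"y":0,"z":-85,"twist":0},{"x":240,"y":0,"z":-100,"twist":0},{"x":270,"y":0,"z":-115,"twist":0},{"x":295,"y":0,"z":-125,"twist":0},{"x":305,"y":0,"z":-130,"twist":0},{"x":305,"y":0,"z":-130,"twist":0}]'
python3 - <<'E'
from h import *
shot("top","t12");shot("side","s12")
sv(cv2.imread("pics/raw_t12.png"),"t12m",(240,120,330,200+20),6);sv(cv2.imread("pics/raw_s12.png"),"s12m",(290,130,370,220),6)
E
```

```text
t: 42.0
ee_pos: [0.6402, 0.0721, 0.311]
ee_rot: [-1.057, 1.41, -1.417]
force: [0.3, 0.4, -0.9]
gripper_width: 0.998
t: 43.0
ee_pos: [0.4285, -0.1856, 0.3068]
ee_rot: [-1.06, 1.418, -1.416]
force: [0.3, -0.4, 0.1]
gripper_width: 1.001
```

View pics/t12.png

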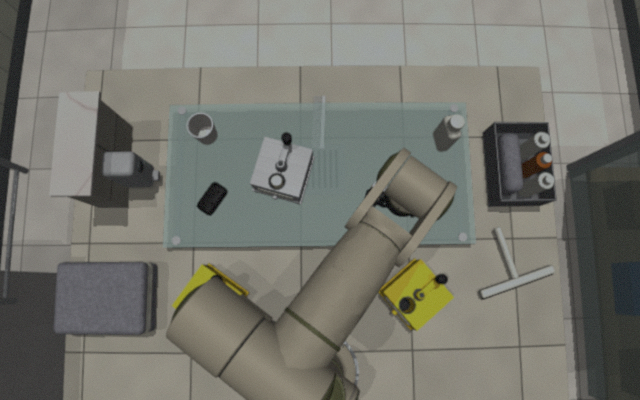

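View pics/t12m.png

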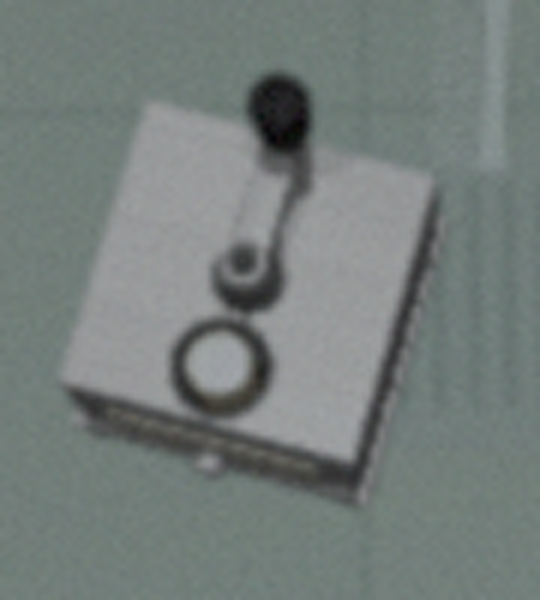

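View pics/s12m.png

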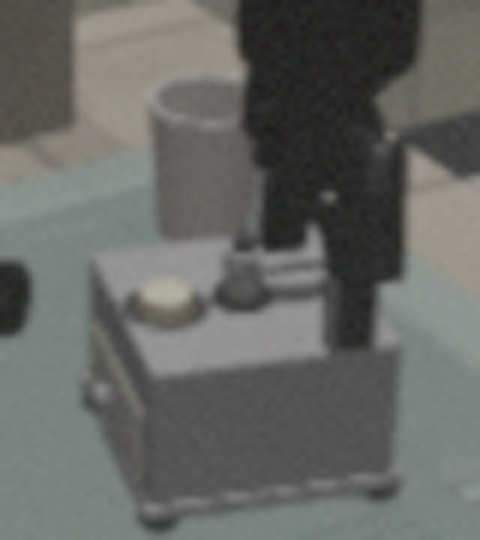

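```bash
python3 -c "
from rig import r
print(r.hand_in(), r.get_state()['t'])"
```

```text
the job is handed in; nothing more can be done
the job is handed in; nothing more can be done
```

I put the soap stick upright in the steel mill's chute and gave the crank three clockwise turns at about 10 s each. The handle is back at the rear, and I handed the job in at about t = 43 s with the gripper open and clear.

**Soap:** It was let go about 6 mm above the chute bottom rather than set down. In the last pictures it stands upright and centred, sticking out about as far as it should.

**Cranking force:** The push on the knob read between 16.8 and 22.9 N at every checkpoint, and the tangential force peaked at about 11 N at the heavy point. Force was only read at the end of each move, so between checkpoints I have no reading. Just before the first turn the push was still building, at 17.5 N.

**Mill position:** The mill's corners and the knob are at the same pixels in the top picture as before. The gripper's path on the first turn fits a 65.15 mm circle to 0.1 mm, and positions repeated to about 0.2 mm on the later turns, so there was no skid. The other things on the shelf look unmoved, but the arm hid the brush and jar in the last top view.

**Disagreements:**
- The side camera reads about 1 pixel to the right.
- The circle's centre came out about 2.5 mm from the one I measured in the pictures.
- Closing the grip seems to have nudged the crank about 3° clockwise at the start. I ended on the image-based zero, so the handle's final angle is sure to about 1°.
- During the first quarter turn the sideways force reached 6 N before I corrected it.

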